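Swing, bolt down and load the sample carousel

TASK

Pull the carousel's index plunger up and twist it clockwise so that it stays out by itself, swing the carousel counter-clockwise to its loading stop and twist the plunger back so that it locks there. Then, with the wrench only, tighten the four square nuts clockwise in two rounds, each in cross order (a nut, the one opposite, then the other two): in the first round turn each nut about halfway to its stop, in the second turn each fully home. In the end all the small amber sample jars must stand upright in the carousel's tray and the wrench upright on its rubber mat again; leave everything else alone.

Things in the scene. Friction and masses are not known exactly. Their poses are not given: they have to be found in the camera images.
- carousel (a joint): Turn of the sample carousel, a white round turntable (248 mm across, its top 45 mm above the bench) on a fixed grey stand, about the vertical axis through its centre (rad): 0 at the service stop where it starts, locked by the plunger; grows counter-clockwise seen from above up to 1.047 (60 degrees), the firm loading stop. It turns stiffly (about 3 N at the post) and stays where it is left. At a stop the notch lies exactly under the plunger pin.
- post (a point): Upright steel push post of the carousel (14 mm across, with a black cap 19 mm across and 8 mm high on top, top 113 mm above the bench); this point is on its axis, 85 mm above the bench and 112 mm from the turning axis, a good height to pinch the steel. It turns with the carousel, on the far side of it from the plunger when at the loading stop.
- plunger (a joint): Lift of the index plunger (m): 0 fully down, its pin in a notch of the carousel's raised rim so that the carousel is locked; 0.018 at most. A spring pulls it down (about 4 N down, 8 N lifted). A crosspin in a slot stops the knob twisting until it is lifted 0.012 or more; lifted to about 0.016 and twisted a quarter turn, it rests on the collar at about 0.012 and stays out when let go. Twisted back, it springs down into the notch beneath it.
- knob (a joint): Twist of the plunger's knob (rad): 0 locked position (bar pointing along the slot, radially from the carousel's axis), grows clockwise seen from above to 1.571 (hold-out position). Turns freely while lifted.
- knob_grip (a point): Black bar-shaped knob on top of the index plunger beside the carousel (36 long, 14 wide, 30 mm high); this point is on its upright axis, 12 mm below its top and 18 mm above its underside, 113 mm above the bench when down. The plunger's collar below reaches 90 mm above the bench. Its x axis runs along the 36 mm length: pinch across the 14 mm (its y axis).
- basket (a point): Centre of the inner floor of the round open steel tray in the middle of the carousel (122 mm across inside, rim 10 mm high and 3 mm thick); the floor is 57 mm above the bench. It lies on the carousel's turning axis, so it stays in place and only turns.
- wrench_grip (a point): Socket wrench standing upright on the rubber mat, 105 mm high: at the bottom a square socket (30 mm outside, 22 mm square inside, 23 mm deep, open downwards), a shank, and at the top a flat-sided square grip, 26 by 26 mm and 50 mm high. This point is the centre of the grip, 80 mm above the socket's lower edge and 25 mm below the top. Its x and y axes are square to the flats of both grip and socket, z up. 0.26 kg.
- mat: Round black rubber mat (110 mm across, 4 mm thick) on which the wrench stands and to which it goes back; origin at the centre of its underside.
- nut_a (a joint): Turn of square nut a (rad): it starts loose at 0 to 0.2 and grows clockwise seen from above (tightening) to 1.7, its firm stop, fully tight. A friction of about 0.12 N m holds it where it is left.
- nut_a_top (a point): Top centre of square steel nut a (20 mm high: 18 mm square for the lower 10 mm, then tapering to 9 mm square at the top), one of four evenly round the tray, 88 mm from the turning axis, standing on a ring 55 mm above the bench. Its x and y axes are square to the nut's flats, z up. The nut does not sink as it turns. Going counter-clockwise seen from above the nuts are a, b, c, d, so a is opposite c and b opposite d.
- nut_b (a joint): Turn of square nut b (rad): it starts loose at 0 to 0.2 and grows clockwise seen from above (tightening) to 1.7, its firm stop, fully tight. A friction of about 0.12 N m holds it where it is left.
- nut_b_top (a point): Top centre of square steel nut b (20 mm high: 18 mm square for the lower 10 mm, then tapering to 9 mm square at the top), one of four evenly round the tray, 88 mm from the turning axis, standing on a ring 55 mm above the bench. Its x and y axes are square to the nut's flats, z up. The nut does not sink as it turns. Opposite d.
- nut_c (a joint): Turn of square nut c (rad): it starts loose at 0 to 0.2 and grows clockwise seen from above (tightening) to 1.7, its firm stop, fully tight. A friction of about 0.12 N m holds it where it is left.
- nut_c_top (a point): Top centre of square steel nut c (20 mm high: 18 mm square for the lower 10 mm, then tapering to 9 mm square at the top), one of four evenly round the tray, 88 mm from the turning axis, standing on a ring 55 mm above the bench. Its x and y axes are square to the nut's flats, z up. The nut does not sink as it turns. Opposite a.
- nut_d (a joint): Turn of square nut d (rad): it starts loose at 0 to 0.2 and grows clockwise seen from above (tightening) to 1.7, its firm stop, fully tight. A friction of about 0.12 N m holds it where it is left.
- nut_d_top (a point): Top centre of square steel nut d (20 mm high: 18 mm square for the lower 10 mm, then tapering to 9 mm square at the top), one of four evenly round the tray, 88 mm from the turning axis, standing on a ring 55 mm above the bench. Its x and y axes are square to the nut's flats, z up. The nut does not sink as it turns. Opposite b.
- jar_1_mid (a point): Small sample jar, clear with amber contents and a white lid, 38 mm across and 38 mm high, 60 g, standing on the bench; this point is its centre, 19 mm above its underside, z up. One to three such jars are present (None: absent).
- jar_2_mid (a point): Small sample jar, clear with amber contents and a white lid, 38 mm across and 38 mm high, 60 g, standing on the bench; this point is its centre, 19 mm above its underside, z up. One to three such jars are present (None: absent).
- jar_3_mid (a point): Small sample jar, clear with amber contents and a white lid, 38 mm across and 38 mm high, 60 g, standing on the bench; this point is its centre, 19 mm above its underside, z up. One to three such jars are present (None: absent).
- reagent: Bystander, leave alone: a white reagent bottle (54 mm across, 130 mm high) with a blue cap; origin as built, at its underside.
- beaker: Bystander, leave alone: an open glass beaker (64 mm across, 75 mm high); origin as built, at its underside.
- tip_box: Bystander, leave alone: a green tip box (80 x 120 x 55 mm) full of blue tips; origin as built, at its underside.
- screwdriver: Bystander, leave alone: a screwdriver lying on the bench; origin as built, at its underside.
- pot: Bystander, leave alone: a white pot with a red lid (60 mm across, 60 mm high), wider than the sample jars; origin as built, at its underside.
Mind the look-alikes: they are no part of the job. What is shaped like the part that bears jar_2_mid but red or turquoise is not meant.

How it is judged:
By the outcome, as a careful person would: the job done as asked, in the order asked, and still so for the second after the job is handed in, with the robot touching nothing.
Of jar_1, jar_2, jar_3 only 1 to 3 are there at a start; the rules pass over those that are not, and their reading is None.
At some moment in a run one of jar_1, jar_2, jar_3 may be knocked a few centimetres aside while the robot is not near it.
It also fails if it takes over 210 s, if anything falls off the work surface, if the arm or the gripper's body presses on something with over 40 N, if the wrist force passes 120 N, or if a joint passes its speed limit or range.

ROBOT

A 6-joint arm with a two-finger parallel gripper is mounted at the origin on the work surface. World frame = base frame: x ahead of the robot, y to its left, z up, the work surface at z = 0. Lengths are in m, angles in rad, forces in N, time in s.
With the tool pointing down it reaches from about 0.35 to 1 m from the base axis. Payload 7.1 kg.
Tool frame: the origin (TCP) lies at the very end of the fingers, on their centre line; the grasp point (between the pads) lies 19 mm behind it (bot.hold_point_z is the distance from the TCP to the grasp point, in m); y points along the fingers, x is the direction in which the jaws open and shut, and the axes are right-handed (so a half turn about y gives the same grasp; the last joint's range is limited). The gripper opens to 85 mm and grips with 20 to 120 N. Pads are 22 mm wide; open, the fingers measure 114 mm over their backs; the gripper's body (76 mm by 85 mm) begins 54 mm behind the grasp point. The pads swing forward as they close: fully open they stand 13 mm farther back than shut.
Start: joints at [-1.185, 0.423, 1.63, -0, 1.089, -0.019], TCP at [0.246, -0.574, 0.231] pointing down, gripper open.
Joint ranges: [-3, 3], [-0.9, 2.11], [0.09, 2.58], [-1.31, 4.45], [0.11, 2.69], [-2.54, 2.54]. Speed limits (rad/s): [2.39, 2.39, 3.01, 3.14, 3.14, 3.14].

INTERFACE

Orientations are given as a 3x3 rotation matrix whose columns are the frame's x, y, z axes.
In Python, from workcell import monitor, imaging, order, bot gives the robot as it stands. The module is installed in compiled form; this text tells all that it offers.
- The arm moves only by the shell command python3 -m creep 'ROWS' [FORCE]. ROWS is JSON, one flat list of numbers, 7 for each row, row after row: the turn, a rotation vector about the tool's x, y, z in rad, then the shift along the tool's x, y, z in cm, then the finger opening in cm, from 0 to 8.54. In form: [wx, wy, wz, tx, ty, tz, hand, wx, wy, wz, tx, ty, tz, hand, ...]. A call has 1 to 12 rows; each row is the pose to reach, as a shift and turn from the pose measured when the call began, along the tool's axes at that moment; what a row does not reach only later rows make up. A row lasts 1/8 s, in which the tool goes at most 62.5 mm and 10.7 degrees, less where a joint would pass 70% of its speed; a pose out of reach is approached as far as the arm can. A call with a gripper value outside its range is refused whole. The fingers move at their own pace and stop on an object; FORCE is the grip in N (left out, the last holds). Time passes only in rows, so rows that repeat a pose let the fingers close. It gives the time, the measured TCP pose, the force and the opening at its end, in the units of the state.
- monitor.state(): the state, without advancing time (a new reading comes with each control period).
- imaging.capture(name): name is "scene" or "top" or "wrist"; returns the picture (400x640x3 uint8, blue, green, red); there is no depth.
- imaging.camera_params(name): a dict with "K" (3x3 intrinsics, pixels), "extrinsics" (4x4, takes a point from camera to world coordinates); the wrist camera has in their place "tool_from_camera" (4x4, takes a point from camera to tool coordinates, whose origin is the TCP and whose axes are the tool frame's). Camera axes: x right, y down, z forward; pixel columns grow to the right and rows downward; lengths in m; the calibration is good to about 2 mm. A picture is of the moment at which its call begins: read the wrist's pose just before it. camera_params takes no time and is no camera call.
- order.sign_off(): hands the job in, once; it reports no verdict.
The state is a dict: "time": time; "joint_pos": joint angles; "qd": joint speeds; "tau": joint torques, N m; "tool_pos": TCP position; "ee_rot": TCP orientation; "ft_force": force on the tool from outside, world axes, zero at the start; "torque": the same for the moment, N m; "grip_width": finger opening in m.
Only numpy, scipy, OpenCV 4.12 (cv2) and the standard library are available. Lean on these libraries where they do the work, as an engineer would, in place of code of your own. Each camera call takes 0.05 s, during which the arm holds its last target.

## Working session

There is one attempt and no reset: what is moved stays moved. The work goes in short steps, Python scripts to look and compute and a shell command to move; the robot and the scene stay as the last step left them, time stands still between calls to the robot, and variables do not carry over. Pictures are saved under pics/ and viewed, and the job is handed in when it is done.

```bash
mkdir -p pics
cat > h.py <<'E'
import numpy as np,cv2
from workcell import monitor, imaging, order, bot
def cam(n):
    p=imaging.camera_params(n);K=np.array(p["K"])
    if n=="wrist":
        s=monitor.state();T=np.eye(4);T[:3,:3]=np.array(s["ee_rot"]);T[:3,3]=s["tool_pos"]
        return K,T@np.array(p["tool_from_camera"])
    return K,np.array(p["extrinsics"])
def ray(K,T,u,v):
    d=T[:3,:3]@np.linalg.inv(K)@np.array([u,v,1.]);return T[:3,3],d/np.linalg.norm(d)
def onz(K,T,u,v,z):
    o,d=ray(K,T,u,v);return o+d*(z-o[2])/d[2]
def proj(K,T,p):
    q=np.linalg.inv(T)@np.append(p,1);q=K@q[:3];return q[:2]/q[2]
def tri(rs):
    A=0;b=0
    for o,d in rs:
        M=np.eye(3)-np.outer(d,d);A=A+M;b=b+M@o
    x=np.linalg.solve(A,b);return x,[np.linalg.norm((np.eye(3)-np.outer(d,d))@(x-o)) for o,d in rs]
def st():
    s=monitor.state();print("t",round(s["time"],2),"p",np.round(s["tool_pos"],4),"F",np.round(s["ft_force"],1),"w",round(s["grip_width"],4));print(np.round(s["ee_rot"],3));return s
E
python3 - <<'E'
from h import *
s=st();print(np.round(s["joint_pos"],3),bot.hold_point_z)
for n in("scene","top","wrist"):
    K,T=cam(n);cv2.imwrite(f"pics/{n}0.png",imaging.capture(n));print(n,np.round(K,1).tolist(),np.round(T,3).tolist())
E
```

```text
t 0.0 p [ 0.246  -0.574   0.2306] F [-0.3 -0.3 -0.4] w 0.0854
[[ 0.394 -0.001  0.919]
 [-0.919  0.001  0.394]
 [-0.002 -1.     0.   ]]
[-1.185  0.424  1.631 -0.     1.089 -0.019] 0.0187
scene [[386.5, 0.0, 324.0], [0.0, 386.5, 198.1], [0.0, 0.0, 1.0]] [[0.555, 0.699, -0.451, 0.974], [0.832, -0.457, 0.316, -0.286], [0.015, -0.55, -0.835, 0.921], [0.0, 0.0, 0.0, 1.0]]
top [[493.7, 0.0, 314.0], [0.0, 493.7, 203.8], [0.0, 0.0, 1.0]] [[0.008, -0.995, 0.096, 0.387], [-1.0, -0.009, -0.007, 0.016], [0.008, -0.096, -0.995, 1.36], [0.0, 0.0, 0.0, 1.0]]
wrist [[312.2, 0.0, 315.0], [0.0, 312.2, 200.5], [0.0, 0.0, 1.0]] [[0.394, -0.887, -0.241, 0.306], [-0.919, -0.381, -0.101, -0.548], [-0.002, 0.261, -0.965, 0.373], [0.0, 0.0, 0.0, 1.0]]
```

View pics/scene0.png

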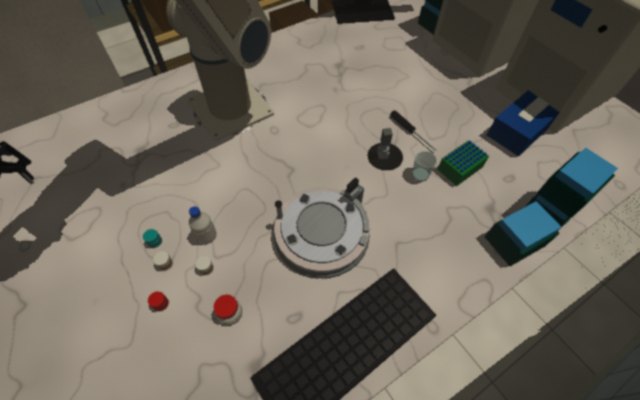

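View pics/top0.png

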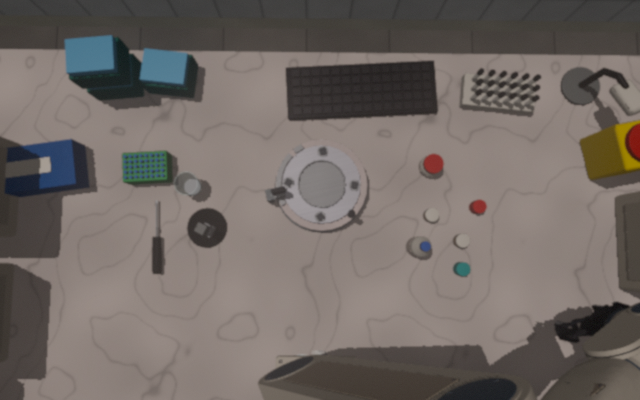

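View pics/wrist0.png

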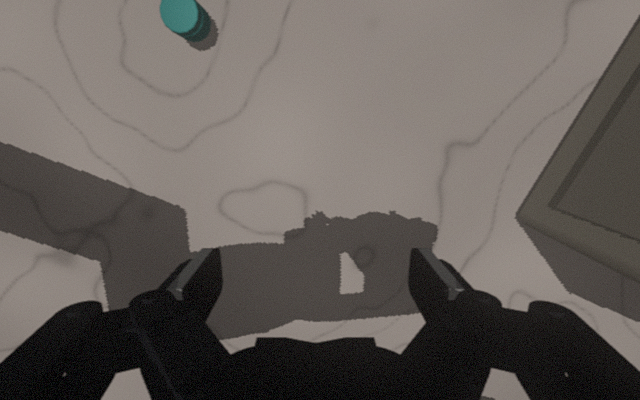

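Run:
```python
from h import *
t=cv2.imread("pics/top0.png");K,T=cam("top")
a=cv2.resize(t[130:240,250:390],None,fx=5.6,fy=5.4,interpolation=cv2.INTER_CUBIC)
cv2.imwrite("pics/topA.png",a)
b=cv2.resize(t[150:285,395:495],None,fx=4,fy=4,interpolation=cv2.INTER_CUBIC);cv2.imwrite("pics/topB.png",b)
for n,u,v,z in [("car",322,184,.057),("plung",275,195,.12),("post",353,215,.113),("j1",432,215,.038),("j2",462,241,.038),("mat",207,228,.004),("reag",424,246,.13),("pot",432,164,.06),("red",479,207,.038),("turq",462,269,.038),("wr",204,229,.105)]:
    print(n,np.round(onz(K,T,u,v,z),3))
```

```text
car [ 0.565 -0.014  0.057]
plung [0.528 0.106 0.12 ]
post [ 0.479 -0.092  0.113]
j1 [ 0.487 -0.311  0.038]
j2 [ 0.418 -0.39   0.038]
mat [0.448 0.3   0.004]
reag [ 0.402 -0.267  0.13 ]
pot [ 0.622 -0.307  0.06 ]
red [ 0.509 -0.438  0.038]
turq [ 0.343 -0.388  0.038]
wr [0.441 0.286 0.105]
```

View pics/topA.png

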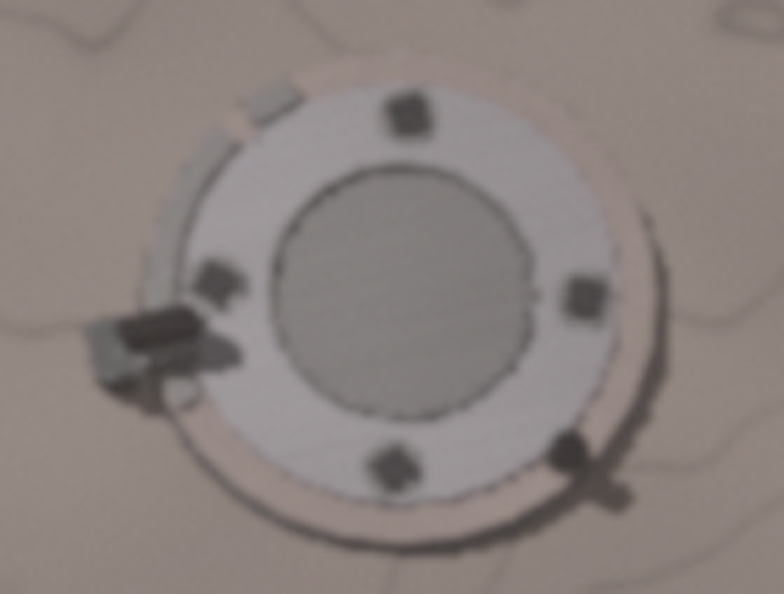

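View pics/topB.png

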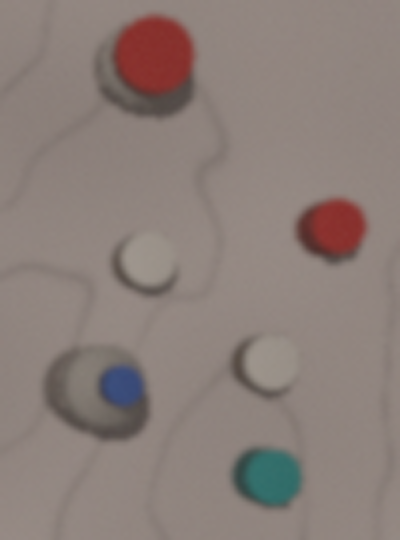

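```bash
cat >> h.py <<'E'
from scipy.spatial.transform import Rotation as Rn
def Ryaw(deg):
    a=np.radians(deg);x=np.array([np.cos(a),np.sin(a),0]);y=np.array([0,0,-1.]);return np.c_[x,y,np.cross(x,y)]
def go(p,yaw):
    "print turn and shift (cm) from present pose to TCP p, tool x at yaw"
    s=monitor.state();R=np.array(s["ee_rot"]);d=np.asarray(p)-s["tool_pos"]
    w=Rn.from_matrix(R.T@Ryaw(yaw)).as_rotvec();t=R.T@d*100
    print("turn",np.round(w,3),"shift",np.round(t,2),"rows>=",round(max(np.degrees(np.linalg.norm(w))/10.7,np.linalg.norm(t)/6.25),1))
E
python3 -c "
from h import *
go([.56,-.03,.30],17)"
```

```text
turn [-1.000e-03 -1.463e+00 -1.000e-03] shift [-37.65  -6.88  50.29] rows>= 10.1
```

```bash
R="see"; python3 -m creep '[0,-0.3,0,-8,-6.9,10,8.5, 0,-1.463,0,-37.6,-6.9,50.3,8.5, 0,-1.463,0,-37.6,-6.9,50.3,8.5, 0,-1.463,0,-37.6,-6.9,50.3,8.5, 0,-1.463,0,-37.6,-6.9,50.3,8.5, 0,-1.463,0,-37.6,-6.9,50.3,8.5, 0,-1.463,0,-37.6,-6.9,50.3,8.5, 0,-1.463,0,-37.6,-6.9,50.3,8.5, 0,-1.463,0,-37.6,-6.9,50.3,8.5, 0,-1.463,0,-37.6,-6.9,50.3,8.5, 0,-1.463,0,-37.6,-6.9,50.3,8.5, 0,-1.463,0,-37.6,-6.9,50.3,8.5]' 40
python3 - <<'E'
from h import *
st();cv2.imwrite("pics/w1.png",imaging.capture("wrist"))
E
```

```text
time: 1.65
tool_pos: [0.5601, -0.03, 0.2997]
ee_rot: [[0.956, -0.002, -0.294], [0.294, 0.001, 0.956], [-0.001, -1.0, 0.001]]
ft_force: [-0.7, 0.3, 0.4]
grip_width: 0.0849
t 1.65 p [ 0.5601 -0.03    0.2997] F [-0.7  0.3  0.4] w 0.0849
[[ 0.956 -0.002 -0.294]
 [ 0.294  0.001  0.956]
 [-0.001 -1.     0.001]]
```

View pics/w1.png

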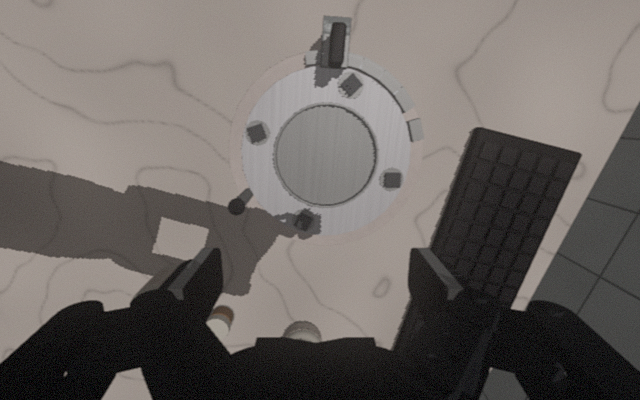

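```bash
python3 - <<'E'
from h import *
K,T=cam("wrist");im=cv2.imread("pics/w1.png");g=cv2.cvtColor(im,cv2.COLOR_BGR2GRAY)
cv2.imwrite("pics/w1a.png",cv2.resize(im[5:250,215:440],None,fx=2.4,fy=2.4,interpolation=cv2.INTER_CUBIC))
m=cv2.inRange(g,0,62)
n,l,s,c=cv2.connectedComponentsWithStats(m)
for i in range(1,n):
    if 30<s[i,4]<2500: print(s[i],np.round(c[i],1))
o=onz(K,T,325,155,.057);print("tray",o)
for n,u,v,z in [("knob",338,45,.131),("post",236,206,.113)]:
    p=onz(K,T,u,v,z);print(n,p,np.linalg.norm((p-o)[:2]),np.degrees(np.arctan2(*(p-o)[[1,0]])))
E
python3 -m creep '[0,0,0,0,0,3,8.5, 0,0,0,0,0,8,8.5, 0,0,0,0,0,8,8.5, 0,0,0,0,0,8,8.5]'
python3 - <<'E'
from h import *
st();cv2.imwrite("pics/w2.png",imaging.capture("wrist"))
E
```

```text
[328  23  18  46 407] [335.1  46.2]
[621 137  19   3  32] [629.9 138.2]
[228 198  17  18 226] [236.3 206.5]
[294 213  19  18 196] [303.5 220.9]
tray [ 0.56463904 -0.00829933  0.057     ]
knob [0.54112321 0.09808959 0.131     ] 0.10895686179073448 102.4640469001056
post [ 0.48442066 -0.08433696  0.113     ] 0.11052922246489856 -136.53262741800935
time: 2.2
tool_pos: [0.536, 0.0441, 0.2999]
ee_rot: [[0.956, -0.002, -0.292], [0.292, 0.0, 0.956], [-0.001, -1.0, 0.001]]
ft_force: [-0.2, 0.2, -0.3]
grip_width: 0.085
t 2.2 p [0.536  0.0441 0.2999] F [-0.2  0.2 -0.3] w 0.085
[[ 0.956 -0.002 -0.292]
 [ 0.292  0.     0.956]
 [-0.001 -1.     0.001]]
```

View pics/w1a.png

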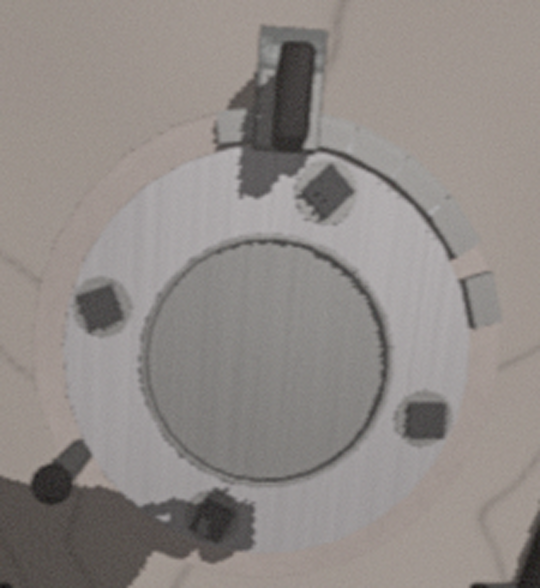

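View pics/w2.png

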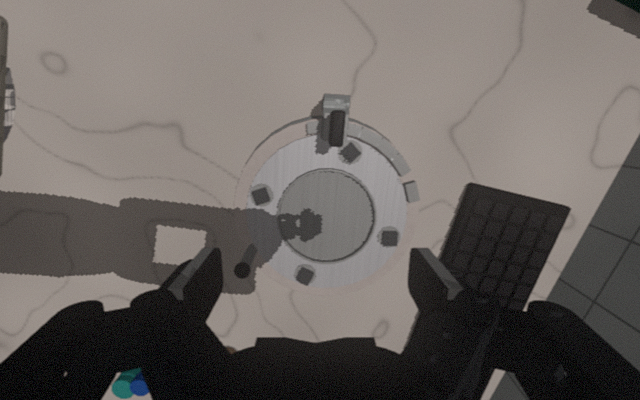

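Run:
```python
from h import *
im=cv2.imread("pics/w2.png")
cv2.imwrite("pics/w2a.png",cv2.resize(im[85:295,225:425],None,fx=2.8,fy=2.8,interpolation=cv2.INTER_CUBIC))
im1=cv2.imread("pics/w1.png")
a=cv2.resize(im1[10:90,295:375],None,fx=5,fy=5,interpolation=cv2.INTER_CUBIC);b=cv2.resize(im[85:165,295:375],None,fx=5,fy=5,interpolation=cv2.INTER_CUBIC)
cv2.imwrite("pics/kn.png",cv2.convertScaleAbs(np.hstack([a,b]),alpha=1.6))
```

```text
(no output)
```

View pics/w2a.png

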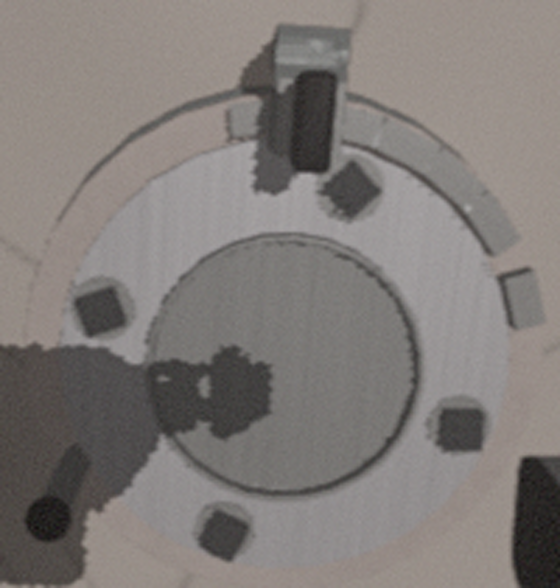

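View pics/kn.png

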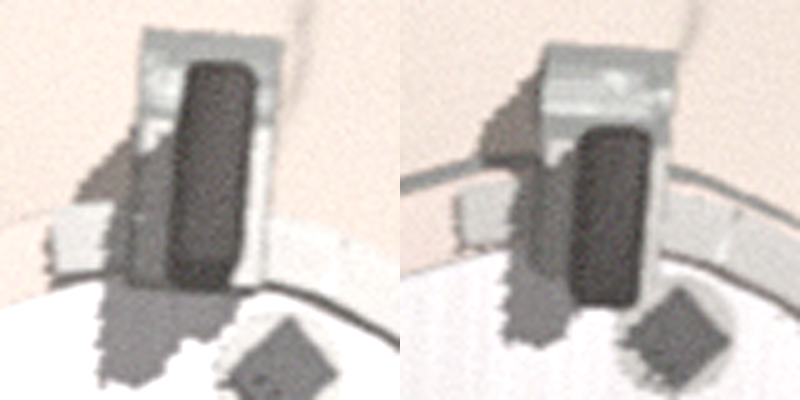

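```bash
cat > m.py <<'E'
from h import *
P=imaging.camera_params("wrist");K=np.array(P["K"])
def W(p,R=None):
    M=np.eye(4);M[:3,:3]=Ryaw(17) if R is None else R;M[:3,3]=p;return M@np.array(P["tool_from_camera"])
E
python3 - <<'E'
from m import *
T1=W([.5601,-.03,.2997]);T2=W([.536,.0441,.2999],Ryaw(17))
Kt,Tt=cam("top")
def t2(n,a,b):
    x,e=tri([ray(K,T1,*a),ray(K,T2,*b)]);print(n,np.round(x,4),np.round(e,4));return x
o=t2("tray",(325,155),(325.5,215))
im=[cv2.imread(f"pics/w{i}.png") for i in(1,2)]
# tray rim ellipse: fit from edges
a=t2("knob out",(339.5,22.4),(337.8,110.4));b=t2("knob in",(336.5,62.5),(335.6,145.3));m=(a+b)/2
print("knob mid",m,np.linalg.norm((a-b)[:2]),np.degrees(np.arctan2(*(a-b)[[1,0]])))
g=[(215+2.4**-1*x,5+y/2.4) for x,y in[(327,193),(100,307),(213,517),(426,420),(51,484)]]
h=[(225+x/2.8,85+y/2.8) for x,y in[(351,189),(100,311),(224,534),(461,430),(48,520)]]
for n,p,q in zip(["n1","n2","n3","n4","post"],g,h):
    x=t2(n,p,q);print(np.linalg.norm((x-o)[:2]),np.degrees(np.arctan2(*(x-o)[[1,0]])))
E
```

```text
tray [ 0.5657 -0.0078  0.0549] [0. 0.]
knob out [0.5368 0.1191 0.1218] [0.0007 0.0007]
knob in [0.545  0.086  0.1213] [0.0004 0.0004]
knob mid [0.54088002 0.10252688 0.12151044] 0.0341586775956629 103.93799681167603
n1 [0.5706 0.0785 0.0554] [0. 0.]
0.08637369358689222 86.73674230560171
n2 [ 0.4793 -0.0059  0.0611] [0. 0.]
0.08642486296850076 178.77818990494876
n3 [ 0.5638 -0.0935  0.0662] [0.0002 0.0002]
0.08575990309012856 -91.22815458077768
n4 [ 0.6546 -0.012   0.0619] [0. 0.]
0.08902539890805383 -2.7299008741185333
post [ 0.4857 -0.0843  0.1123] [0.0002 0.0002]
0.11071160483091796 -136.26223309926067
```

```bash
python3 -c "
from h import *
go([.5405,.1033,.15],13.7)"
```

```text
turn [-0.001  0.057 -0.001] shift [ 2.16 14.98  5.54] rows>= 2.6
```

```bash
python3 -m creep '[0,0.057,0,2.1,5,5.5,4, 0,0.057,0,2.1,11,5.5,4, 0,0.057,0,2.1,13,5.5,4, 0,0.057,0,2.1,13,5.5,4, 0,0.057,0,2.1,13,5.5,4]'
python3 - <<'E'
from h import *
st();K,T=cam("wrist");im=imaging.capture("wrist")
print(proj(K,T,[.5405,.1033,.125]))
cv2.imwrite("pics/w3.png",im)
E
```

```text
time: 2.88
tool_pos: [0.5412, 0.102, 0.1711]
ee_rot: [[0.972, 0.0, -0.235], [0.235, 0.0, 0.972], [0.0, -1.0, 0.0]]
ft_force: [0.0, -0.1, 1.0]
grip_width: 0.0403
t 2.88 p [0.5412 0.102  0.1711] F [ 0.  -0.1  1. ] w 0.0403
[[ 0.972  0.    -0.235]
 [ 0.235  0.     0.972]
 [ 0.    -1.     0.   ]]
[315.32962498 221.07899285]
```

View pics/w3.png

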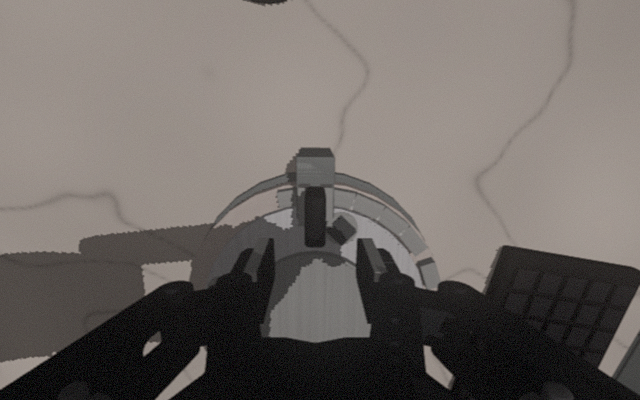

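```bash
python3 -m creep '[0,0,0,0,4,0.15,4, 0,0,0,0,7.4,0.15,4, 0,0,0,0,7.4,0.15,4, 0,0,0,0,7.4,0.15,0, 0,0,0,0,7.4,0.15,0, 0,0,0,0,7.4,0.15,0, 0,0,0,0,7.4,0.15,0, 0,0,0,0,7.4,0.15,0]' 60
python3 - <<'E'
from h import *
st();cv2.imwrite("pics/w4.png",imaging.capture("wrist"))
E
```

```text
time: 3.92
tool_pos: [0.5412, 0.1034, 0.0997]
ee_rot: [[0.972, 0.002, -0.235], [0.235, 0.001, 0.972], [0.002, -1.0, 0.0]]
ft_force: [-4.9, -2.7, 7.8]
grip_width: 0.0128
t 3.92 p [0.5412 0.1034 0.0997] F [-4.9 -2.7  7.8] w 0.0128
[[ 0.972  0.002 -0.235]
 [ 0.235  0.001  0.972]
 [ 0.002 -1.     0.   ]]
```

View pics/w4.png

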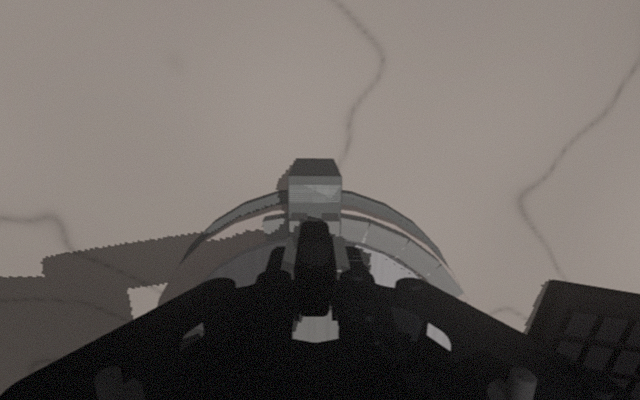

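```bash
python3 -m creep '[0,0,0,0,-0.6,0,0, 0,0,0,0,-1.3,0,0, 0,0,0,0,-1.75,0,0, 0,0,0,0,-1.75,0,0, 0,0,0,0,-1.75,0,0]' 80
python3 - <<'E'
from h import *
st();cv2.imwrite("pics/w5.png",imaging.capture("wrist"))
E
```

```text
time: 4.6
tool_pos: [0.541, 0.1034, 0.1169]
ee_rot: [[0.972, 0.001, -0.235], [0.235, 0.001, 0.972], [0.002, -1.0, 0.0]]
ft_force: [-1.0, -0.9, -8.0]
grip_width: 0.0124
t 4.6 p [0.541  0.1034 0.1169] F [-1.  -0.9 -8. ] w 0.0124
[[ 0.972  0.001 -0.235]
 [ 0.235  0.001  0.972]
 [ 0.002 -1.     0.   ]]
```

View pics/w5.png

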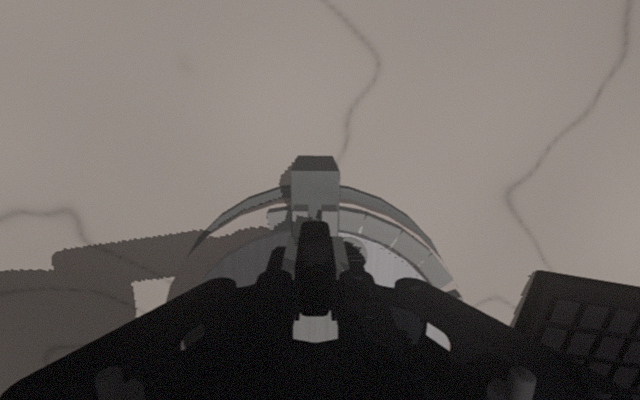

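```bash
python3 -m creep '[0,0.18,0,0,0,0,0, 0,0.36,0,0,0,0,0, 0,0.54,0,0,0,0,0, 0,0.72,0,0,0,0,0, 0,0.9,0,0,0,0,0, 0,1.08,0,0,0,0,0, 0,1.26,0,0,0,0,0, 0,1.44,0,0,0,0,0, 0,1.57,0,0,0,0,0, 0,1.59,0,0,0,0,0, 0,1.59,0,0,0,0,0]'
python3 -c "
from h import *
s=st();print(s['torque'])"
```

```text
time: 6.02
tool_pos: [0.5419, 0.1027, 0.1168]
ee_rot: [[0.218, 0.003, 0.976], [-0.976, -0.001, 0.218], [0.002, -1.0, 0.003]]
ft_force: [2.2, -3.9, -7.2]
grip_width: 0.0125
t 6.03 p [0.5419 0.1027 0.1168] F [ 2.2 -3.9 -7.2] w 0.0125
[[ 0.218  0.003  0.976]
 [-0.976 -0.001  0.218]
 [ 0.002 -1.     0.003]]
[-1.05770465 -0.31743862  0.43839168]
```

```bash
python3 -m creep '[0,0,0,0,0.45,0,0, 0,0,0,0,0.45,0,0, 0,0,0,0,0.45,0,2, 0,0,0,0,0.45,0,4, 0,0,0,0,0.45,0,4, 0,0,0,0,-6,0,4, 0,0,0,0,-12,0,4, 0,0,0,0,-12,-8,4, 0,0,0,0,-12,-8,4, 0,0,0,0,-12,-8,4]'
python3 - <<'E'
from h import *
st();cv2.imwrite("pics/w6.png",imaging.capture("wrist"));cv2.imwrite("pics/s6.png",imaging.capture("scene")[150:300,240:420].repeat(4,0).repeat(4,1))
E
```

```text
time: 7.28
tool_pos: [0.4629, 0.0853, 0.2369]
ee_rot: [[0.218, 0.004, 0.976], [-0.976, -0.001, 0.218], [0.002, -1.0, 0.003]]
ft_force: [0.1, 0.6, 0.3]
grip_width: 0.04
t 7.28 p [0.4629 0.0853 0.2369] F [0.1 0.6 0.3] w 0.04
[[ 0.218  0.004  0.976]
 [-0.976 -0.001  0.218]
 [ 0.002 -1.     0.003]]
```

View pics/w6.png

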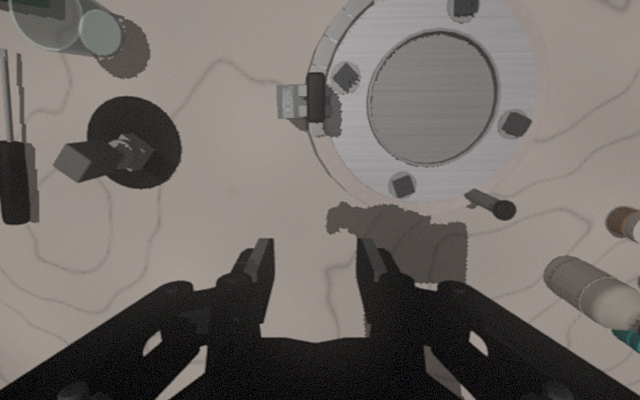

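View pics/s6.png

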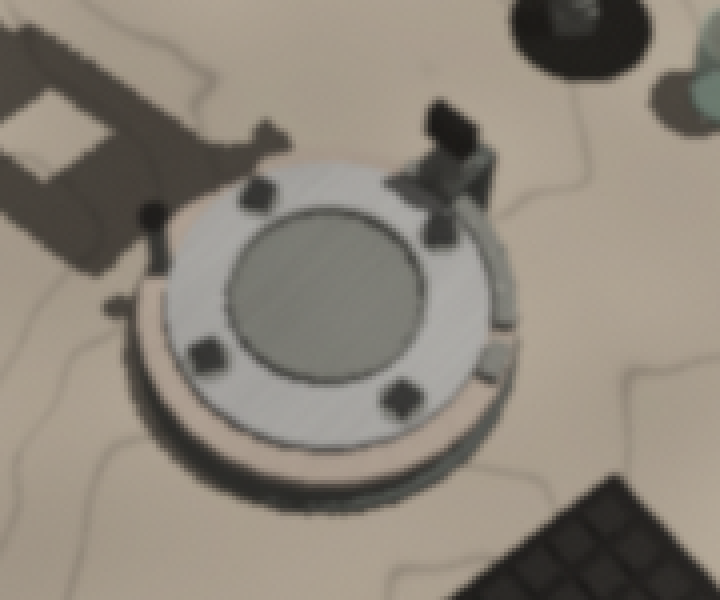

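Run:
```python
from h import *
K,T=cam("wrist");print(proj(K,T,[.4847,-.0852,.113]),onz(K,T,504,210.5,.113))
P1=tri([ray(K,T,504,210.5)]+[ray(*cam("top"),356.5-2.5,214.5)]) ;print(P1)
im=cv2.imread("pics/w6.png");g=cv2.cvtColor(im,6);n,l,s,c=cv2.connectedComponentsWithStats(cv2.inRange(g,0,50)[180:240,480:530]);print(s,c)
go([.4847,-.0852,.16],-46.3)
```

```text
[506.11090503 213.07532644] [ 0.48655168 -0.08246649  0.113     ]
(array([ 0.48272083, -0.09615511,  0.09252979]), [np.float64(0.0007012037443971345), np.float64(0.0007012037443972749)])
[[   0    0   50   60 2737]
 [  12   21   23   19  263]] [[24.59883084 29.47241505]
 [23.47148289 29.78707224]]
turn [-0.004 -0.543  0.003] shift [17.09  7.7  -1.82] rows>= 3.0
```

```bash
python3 -m creep '[0,-0.18,0,6,2,-1.2,4, 0,-0.36,0,12,4,-1.8,4, 0,-0.54,0,17,7,-1.8,4, 0,-0.54,0,17,9,-1.7,4, 0,-0.54,0,17,13,-1.7,4, 0,-0.54,0,17,17.1,-1.7,4, 0,-0.54,0,17,17.1,-1.7,4, 0,-0.54,0,17,17.1,-1.7,0, 0,-0.54,0,17,17.1,-1.7,0, 0,-0.54,0,17,17.1,-1.7,0, 0,-0.54,0,17,17.1,-1.7,0]' 40
python3 - <<'E'
from h import *
st();cv2.imwrite("pics/w7.png",imaging.capture("wrist"))
E
```

```text
time: 8.75
tool_pos: [0.4874, -0.0842, 0.0672]
ee_rot: [[0.689, 0.008, 0.725], [-0.725, -0.001, 0.689], [0.006, -1.0, 0.005]]
ft_force: [3.7, 0.8, 1.4]
grip_width: 0.0139
t 8.75 p [ 0.4874 -0.0842  0.0672] F [3.7 0.8 1.4] w 0.0139
[[ 0.689  0.008  0.725]
 [-0.725 -0.001  0.689]
 [ 0.006 -1.     0.005]]
```

View pics/w7.png

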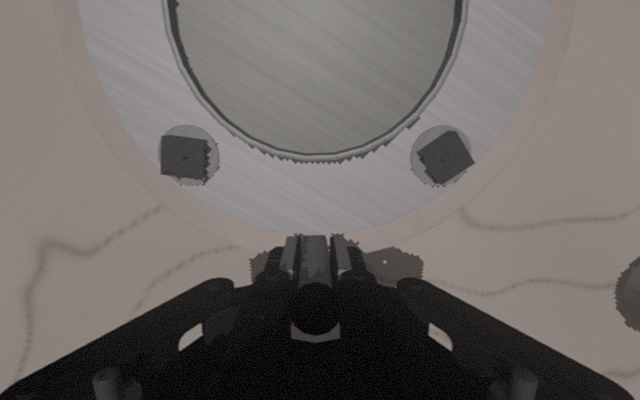

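```bash
python3 -m creep '[0,-0.105,0,1.17,0,0.06,0, 0,-0.209,0,2.33,0,0.24,0, 0,-0.314,0,3.46,0,0.55,0, 0,-0.419,0,4.56,0,0.97,0, 0,-0.524,0,5.6,0,1.5,0, 0,-0.628,0,6.58,0,2.14,0, 0,-0.733,0,7.49,0,2.88,0, 0,-0.838,0,8.32,0,3.71,0, 0,-0.942,0,9.06,0,4.62,0, 0,-1.03,0,9.6,0,5.43,0, 0,-1.06,0,9.77,0,5.73,0, 0,-1.06,0,9.77,0,5.73,0]'
python3 -c "
from h import *
st()"
```

```text
time: 10.3
tool_pos: [0.5917, -0.1157, 0.0671]
ee_rot: [[0.969, -0.002, -0.247], [0.247, -0.001, 0.969], [-0.002, -1.0, -0.0]]
ft_force: [-12.3, -3.0, 3.1]
grip_width: 0.0137
t 10.3 p [ 0.5917 -0.1157  0.0671] F [-12.3  -3.    3.1] w 0.0137
[[ 0.969 -0.002 -0.247]
 [ 0.247 -0.001  0.969]
 [-0.002 -1.    -0.   ]]
```

```bash
python3 -m creep '[0,0,0,0,0,0,2, 0,0,0,0,0,0,4, 0,0,0,0,0,0,4, 0,0,0,0,-6,0,4, 0,0,0,0,-12,0,4, 0,0.18,0,0,-17,0,4, 0,0.36,0,0,-19,2,4, 0,0.36,0,0,-19,2,4]'
python3 - <<'E'
from h import *
st();cv2.imwrite("pics/w8.png",imaging.capture("wrist"))
go([.541,.1033,.16],-77)
E
```

```text
time: 11.3
tool_pos: [0.5881, -0.0956, 0.2594]
ee_rot: [[0.994, 0.003, 0.109], [-0.109, -0.001, 0.994], [0.003, -1.0, -0.001]]
ft_force: [0.4, 0.1, -0.0]
grip_width: 0.0401
t 11.3 p [ 0.5881 -0.0956  0.2594] F [ 0.4  0.1 -0. ] w 0.0401
[[ 0.994  0.003  0.109]
 [-0.109 -0.001  0.994]
 [ 0.003 -1.    -0.001]]
turn [1.000e-03 1.237e+00 1.000e-03] shift [-6.74  9.75 19.32] rows>= 6.6
```

View pics/w8.png

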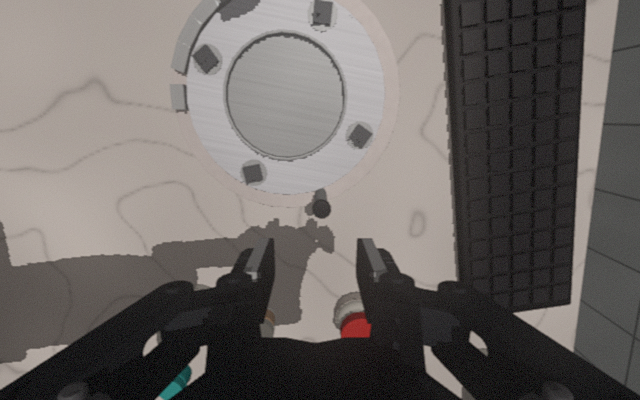

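```bash
python3 -m creep '[0,0.18,0,-1,0,3,4, 0,0.36,0,-2,0,6,4, 0,0.54,0,-3,0,9,4, 0,0.72,0,-4,1,12,4, 0,0.9,0,-5,3,15,4, 0,1.08,0,-6,5,17.5,4, 0,1.237,0,-6.74,7,19.3,4, 0,1.237,0,-6.74,8.5,19.3,4, 0,1.237,0,-6.74,8.5,19.3,4]'
python3 - <<'E'
from h import *
st();cv2.imwrite("pics/w9.png",imaging.capture("wrist"))
go([.541,.1033,.112],-77)
E
```

```text
time: 12.48
tool_pos: [0.5401, 0.1022, 0.1707]
ee_rot: [[0.229, -0.004, 0.973], [-0.973, -0.002, 0.229], [0.001, -1.0, -0.004]]
ft_force: [0.6, 0.8, 0.1]
grip_width: 0.04
t 12.47 p [0.5401 0.1022 0.1707] F [0.6 0.8 0.1] w 0.04
[[ 0.229 -0.004  0.973]
 [-0.973 -0.002  0.229]
 [ 0.001 -1.    -0.004]]
turn [0.002 0.003 0.001] shift [-0.11  5.97  0.05] rows>= 1.0
```

View pics/w9.png

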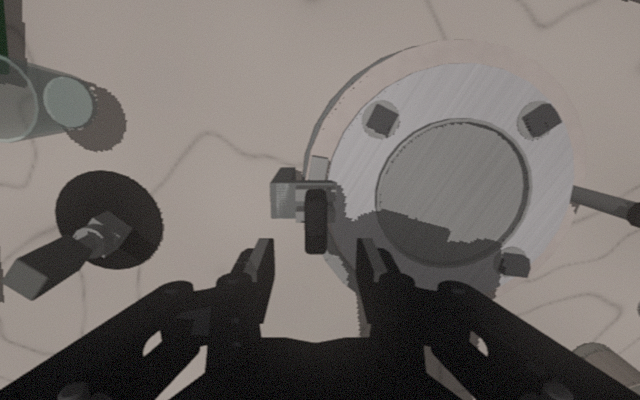

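```bash
python3 -m creep '[0,0,0,-0.1,3,0,4, 0,0,0,-0.1,5.9,0,4, 0,0,0,-0.1,5.9,0,4, 0,0,0,-0.1,5.9,0,0, 0,0,0,-0.1,5.9,0,0, 0,0,0,-0.1,5.9,0,0, 0,0,0,-0.1,5.9,0,0, 0,0,0,-0.1,5.7,0,0, 0,0,0,-0.1,5.5,0,0, 0,0,0,-0.1,5.5,0,0]' 60
python3 -c "
from h import *
st()"
```

```text
time: 13.78
tool_pos: [0.5416, 0.1028, 0.1168]
ee_rot: [[0.228, 0.001, 0.974], [-0.974, -0.002, 0.228], [0.002, -1.0, 0.0]]
ft_force: [5.6, -3.8, -7.9]
grip_width: 0.013
t 13.78 p [0.5416 0.1028 0.1168] F [ 5.6 -3.8 -7.9] w 0.013
[[ 0.228  0.001  0.974]
 [-0.974 -0.002  0.228]
 [ 0.002 -1.     0.   ]]
```

```bash
python3 -m creep '[0,-0.18,0,0,0,0,0, 0,-0.36,0,0,0,0,0, 0,-0.54,0,0,0,0,0, 0,-0.72,0,0,0,0,0, 0,-0.9,0,0,0,0,0, 0,-1.08,0,0,0,0,0, 0,-1.26,0,0,0,0,0, 0,-1.44,0,0,0,0,0, 0,-1.57,0,0,0,0,0, 0,-1.57,0,0,0,0,0, 0,-1.57,0,0,0.6,0,0, 0,-1.57,0,0,1.2,0,0]'
python3 -c "
from h import *
st()"
python3 -m creep '[0,0,0,0,0.4,0,0, 0,0,0,0,0.6,0,0, 0,0,0,0,0.6,0,0]'
```

```text
time: 15.28
tool_pos: [0.5409, 0.103, 0.1042]
ee_rot: [[0.974, -0.001, -0.226], [0.226, -0.002, 0.974], [-0.001, -1.0, -0.001]]
ft_force: [-1.1, 2.9, -5.2]
grip_width: 0.0128
t 15.28 p [0.5409 0.103  0.1042] F [-1.1  2.9 -5.2] w 0.0128
[[ 0.974 -0.001 -0.226]
 [ 0.226 -0.002  0.974]
 [-0.001 -1.    -0.001]]
time: 15.65
tool_pos: [0.5416, 0.1032, 0.102]
ee_rot: [[0.974, 0.001, -0.225], [0.225, -0.001, 0.974], [0.001, -1.0, -0.002]]
ft_force: [-11.8, -0.1, 36.1]
grip_width: 0.0128
```

```bash
python3 -m creep '[0,0,0,0,-0.1,0,2, 0,0,0,0,-0.1,0,4, 0,0,0,0,-0.1,0,4, 0,0,0,0,-5,0,4, 0,0,0,0,-11,0,4, 0,0,0,-2,-17,3,6, 0,0,0,-5,-20,6,8.5, 0,0,0,-5,-20,6,8.5, 0,0,0,-5,-20,6,8.5]'
python3 - <<'E'
from h import *
st();cv2.imwrite("pics/w10.png",imaging.capture("wrist"));cv2.imwrite("pics/s10.png",cv2.resize(imaging.capture("scene")[150:300,240:420],None,fx=4,fy=4,interpolation=2))
E
```

```text
time: 16.77
tool_pos: [0.4792, 0.1505, 0.3013]
ee_rot: [[0.974, 0.001, -0.226], [0.226, -0.002, 0.974], [0.0, -1.0, -0.002]]
ft_force: [0.4, -1.0, -0.0]
grip_width: 0.0852
t 16.77 p [0.4792 0.1505 0.3013] F [ 0.4 -1.  -0. ] w 0.0852
[[ 0.974  0.001 -0.226]
 [ 0.226 -0.002  0.974]
 [ 0.    -1.    -0.002]]
```

View pics/w10.png

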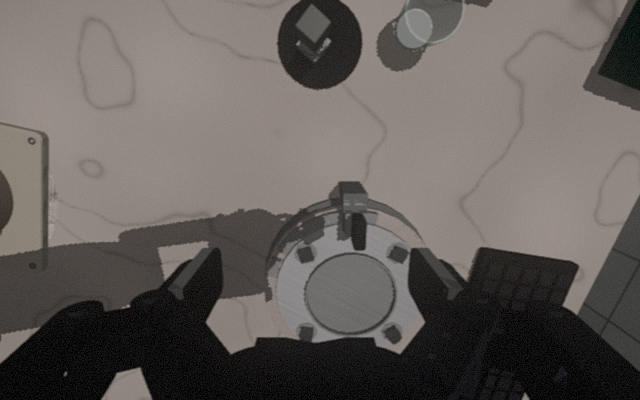

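View pics/s10.png

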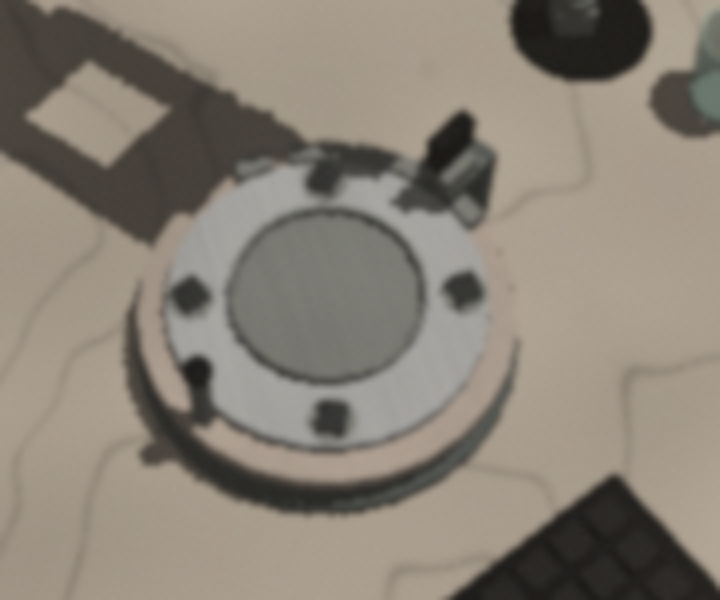

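Run:
```python
from h import *
K,T=cam("wrist");im=cv2.imread("pics/w10.png")
cv2.imwrite("pics/w10a.png",cv2.resize(cv2.convertScaleAbs(im[0:95,270:370],alpha=1.7),None,fx=6,fy=6,interpolation=2))
for u,v in [(312,3),(331,22),(316,42),(296,22),(313.5,22)]: print(onz(K,T,u,v,.109))
print("mat",onz(K,T,320,42,.004))
go([.46,.22,.25],13)
```

```text
[0.43760236 0.31382829 0.109     ]
[0.45895038 0.30221345 0.109     ]
[0.4488758  0.28196091 0.109     ]
[0.42623201 0.29466733 0.109     ]
[0.44259223 0.29844063 0.109     ]
mat [0.44915845 0.30431161 0.004     ]
turn [ 0.002 -0.    -0.002] shift [-0.29  5.04  7.26] rows>= 1.4
```

View pics/w10a.png

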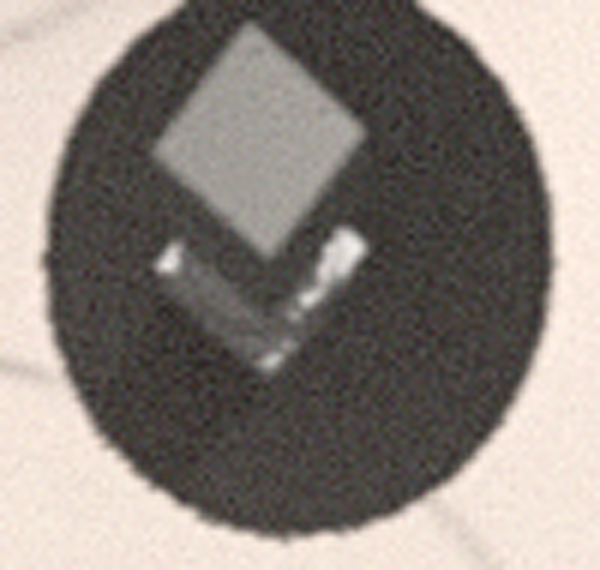

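```bash
python3 -m creep '[0,0,0,0,0,4,8.5, 0,0,0,-0.5,2,9,8.5, 0,0,0,-0.5,2,9,8.5, 0,0,0,-0.5,2,9,8.5]'
python3 - <<'E'
from h import *
st();im=imaging.capture("wrist");cv2.imwrite("pics/w11.png",im)
cv2.imwrite("pics/w11a.png",cv2.resize(cv2.convertScaleAbs(im[60:210,240:400],alpha=1.7),None,fx=5,fy=4,interpolation=2))
E
```

```text
time: 17.38
tool_pos: [0.4543, 0.2361, 0.2793]
ee_rot: [[0.974, -0.003, -0.225], [0.225, -0.003, 0.974], [-0.003, -1.0, -0.003]]
ft_force: [0.5, 0.6, 0.5]
grip_width: 0.0854
t 17.38 p [0.4543 0.2361 0.2793] F [0.5 0.6 0.5] w 0.0854
[[ 0.974 -0.003 -0.225]
 [ 0.225 -0.003  0.974]
 [-0.003 -1.    -0.003]]
```

View pics/w11a.png

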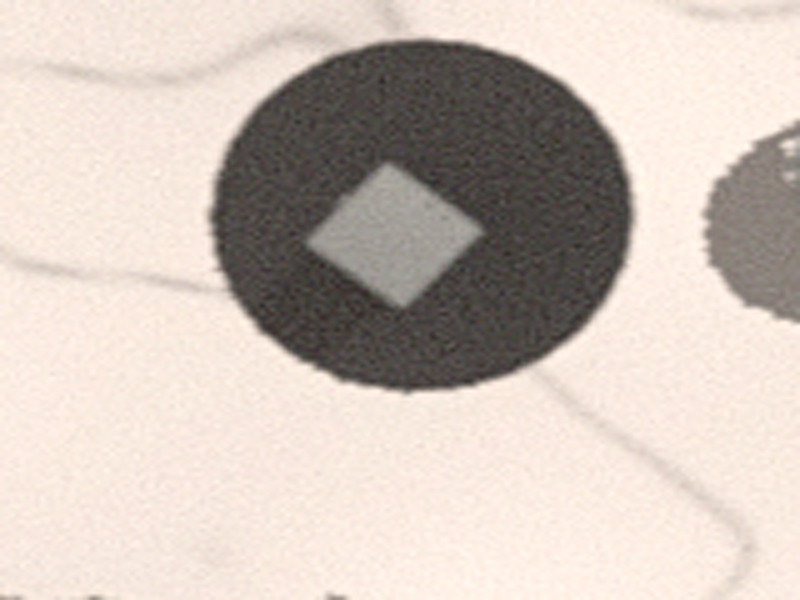

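Run:
```python
from m import *
K_,T=cam("wrist");c2=[(240+x/5,60+y/4) for x,y in[(389,161),(485,233),(402,309),(305,242)]]
c1=[(270+x/6,y/6) for x,y in[(250,22),(366,131),(270,257),(152,152)]]
R1=np.array([[.974,.001,-.226],[.226,-.002,.974],[0,-1,-.002]]);T1=W([.4792,.1505,.3013],R1)
X=[]
for a,b in zip(c1,c2):
    x,e=tri([ray(K,T1,*a),ray(K,T,*b)]);X.append(x);print(np.round(x,4),np.round(e,4))
X=np.array(X);print("c",X.mean(0),"z .109:",np.mean([onz(K,T,*b,.109) for b in c2],0))
C=np.array([onz(K,T,*b,.109) for b in c2])
for i in range(4):
    d=C[(i+1)%4]-C[i];print(np.linalg.norm(d),np.degrees(np.arctan2(d[1],d[0]))%90)
print("mat",onz(K,T,240+425/5,60+214/4,.004))
```

```text
[0.4379 0.3143 0.1079] [0.0004 0.0004]
[0.4596 0.3022 0.1126] [0.0004 0.0004]
[0.4485 0.2812 0.1111] [0.0001 0.0001]
[0.4265 0.2924 0.1087] [0.0002 0.0002]
c [0.44309452 0.29751667 0.11006685] z .109: [0.4434447  0.29755885 0.109     ]
0.025006290508051705 61.239564466079464
0.024175003263831936 61.46275151249537
0.024779897504913106 62.77532366667606
0.024841126956089532 61.999491639894956
mat [0.45065104 0.30526335 0.004     ]
```

Run:
```python
from h import *
K,T=cam("top");print(onz(K,T,189,185,.075),onz(K,T,157,240,.02));go([.4433,.2976,.13],-28.1)
```

```text
[0.55708475 0.33499743 0.075     ] [0.4138488  0.43006629 0.02      ]
turn [ 0.003  0.716 -0.002] shift [ 0.32 14.96  6.31] rows>= 3.8
```

```bash
python3 -m creep '[0,0.18,0,0,0,3,6.5, 0,0.36,0,0,4,6.3,6.5, 0,0.54,0,0.3,9,6.3,6.5, 0,0.716,0,0.3,12,6.3,6.5, 0,0.716,0,0.3,12,6.3,6.5, 0,0.716,0,0.3,12,6.3,6.5]'
python3 - <<'E'
from h import *
st();im=imaging.capture("wrist");cv2.imwrite("pics/w12.png",im)
go([.4433,.2976,.069],-28.1)
E
```

```text
time: 18.18
tool_pos: [0.4445, 0.2974, 0.1608]
ee_rot: [[0.883, -0.0, 0.469], [-0.469, -0.002, 0.883], [0.001, -1.0, -0.002]]
ft_force: [0.5, 0.1, 0.1]
grip_width: 0.065
t 18.18 p [0.4445 0.2974 0.1608] F [0.5 0.1 0.1] w 0.065
[[ 0.883 -0.     0.469]
 [-0.469 -0.002  0.883]
 [ 0.001 -1.    -0.002]]
turn [0.001 0.002 0.001] shift [-0.13  9.22 -0.06] rows>= 1.5
```

View pics/w12.png

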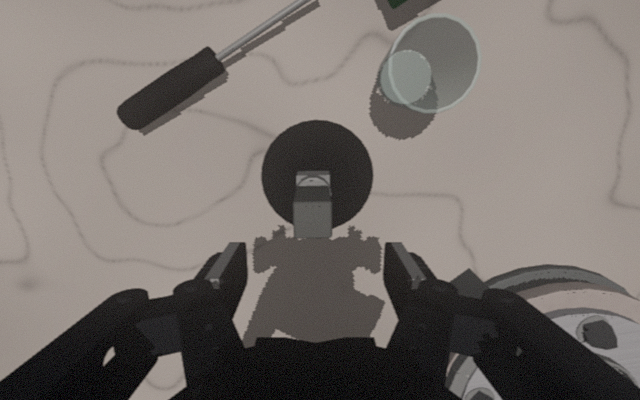

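```bash
python3 -m creep '[0,0,0,-0.1,4,0,6.5, 0,0,0,-0.1,9.2,0,6.5, 0,0,0,-0.1,9.2,0,6.5, 0,0,0,-0.1,9.2,0,2, 0,0,0,-0.1,9.2,0,2, 0,0,0,-0.1,9.2,0,2, 0,0,0,-0.1,9.2,0,2, 0,0,0,-0.1,9.2,0,2]' 80
python3 - <<'E'
from h import *
st()
E
```

```text
time: 19.23
tool_pos: [0.4448, 0.2991, 0.0717]
ee_rot: [[0.883, 0.003, 0.469], [-0.469, 0.001, 0.883], [0.003, -1.0, 0.003]]
ft_force: [-2.8, 1.7, 9.0]
grip_width: 0.0253
t 19.23 p [0.4448 0.2991 0.0717] F [-2.8  1.7  9. ] w 0.0253
[[ 0.883  0.003  0.469]
 [-0.469  0.001  0.883]
 [ 0.003 -1.     0.003]]
```

```bash
python3 -m creep '[0,0,0,0,-5,0,2, 0,0,0,0,-11,0,2, 0,0,0,0,-17,0,2, 0,0,0,0,-22,0,2, 0,0,0,0,-22,0,2]'
python3 - <<'E'
from h import *
st()
im=cv2.imread("pics/w8.png")
cv2.imwrite("pics/w8a.png",cv2.resize(cv2.convertScaleAbs(im[0:220,165:405],alpha=1.5),None,fx=3.3,fy=2.7,interpolation=2))
go([.50,-.09,.30],0)
E
```

```text
time: 19.85
tool_pos: [0.4461, 0.3002, 0.2975]
ee_rot: [[0.883, 0.012, 0.469], [-0.469, 0.007, 0.883], [0.008, -1.0, 0.012]]
ft_force: [-0.3, -0.2, -3.5]
grip_width: 0.0253
t 19.85 p [0.4461 0.3002 0.2975] F [-0.3 -0.2 -3.5] w 0.0253
[[ 0.883  0.012  0.469]
 [-0.469  0.007  0.883]
 [ 0.008 -1.     0.012]]
turn [-0.01  -0.488  0.011] shift [ 23.06  -0.45 -31.94] rows>= 6.3
```

View pics/w8a.png

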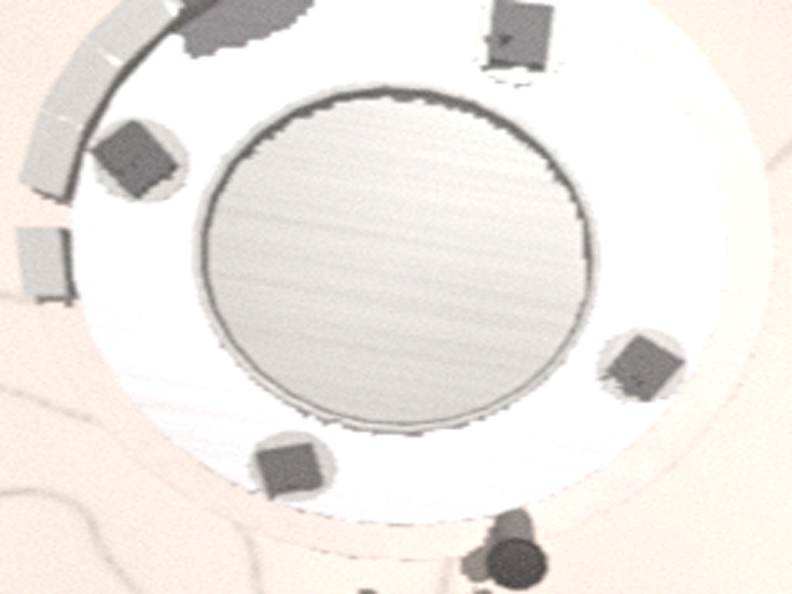

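```bash
cat > nut.py <<'E'
from m import *
C=np.array([.5657,-.0078])
def nuts(im,T,seeds,thr=95,z=.065):
    g=cv2.GaussianBlur(cv2.cvtColor(im,6),(3,3),0);big=cv2.resize(g,None,fx=4,fy=4,interpolation=cv2.INTER_CUBIC)
    for az in seeds:
        p=np.r_[C+.088*np.array([np.cos(np.radians(az)),np.sin(np.radians(az))]),z];u,v=proj(K,T,p)
        if not(10<u<630 and 10<v<390): print(az,"out");continue
        r=16;x0,y0=max(0,int(u-r)),max(0,int(v-r));w=g[y0:int(v+r),x0:int(u+r)]
        w=cv2.resize(w,None,fx=4,fy=4,interpolation=cv2.INTER_CUBIC)
        t,m=cv2.threshold(w,0,255,cv2.THRESH_BINARY_INV+cv2.THRESH_OTSU)
        cs,_=cv2.findContours(m,cv2.RETR_EXTERNAL,cv2.CHAIN_APPROX_NONE)
        c=max(cs,key=cv2.contourArea).reshape(-1,2)
        q=np.array([onz(K,T,x0+(a-1.5)/4,y0+(b-1.5)/4,z)[:2] for a,b in c])
        (cx,cy),(W_,H),an=cv2.minAreaRect((q*1e4).astype(np.float32))
        print(az,"thr",t,"c",round(cx/1e4,4),round(cy/1e4,4),"size",round(W_/10,1),round(H/10,1),"ang",round(an%90,1),"r",round(np.hypot(*(np.array([cx,cy])/1e4-C))*1e3,1))
E
python3 - <<'E'
from nut import *
S=[147,238,328,57]
R8=np.array([[.994,.003,.109],[-.109,-.001,.994],[.003,-1,-.001]])
print(8);nuts(cv2.imread("pics/w8.png"),W([.5881,-.0956,.2594],R8),S)
R9=np.array([[.229,-.004,.973],[-.973,-.002,.229],[.001,-1,-.004]])
print(9);nuts(cv2.imread("pics/w9.png"),W([.5401,.1022,.1707],R9),S)
R10=np.array([[.974,.001,-.226],[.226,-.002,.974],[0,-1,-.002]])
print(10);nuts(cv2.imread("pics/w10.png"),W([.4792,.1505,.3013],R10),S)
E
```

```text
8
147 thr 122.0 c 0.49 0.041 size 28.9 32.6 ang 83.8 r 90.1
238 thr 124.0 c 0.5207 -0.0833 size 21.2 20.6 ang 5.5 r 87.9
328 thr 130.0 c 0.6394 -0.0565 size 22.1 19.9 ang 49.3 r 88.3
57 thr 135.0 c 0.6118 0.0639 size 23.0 19.1 ang 78.7 r 85.2
9
147 thr 44.0 c 0.4914 0.0464 size 30.5 16.1 ang 13.2 r 92.0
238 thr 99.0 c 0.522 -0.0799 size 27.1 28.5 ang 17.3 r 84.3
328 thr 101.0 c 0.6407 -0.0524 size 21.8 24.3 ang 50.0 r 87.2
57 thr 105.0 c 0.6121 0.067 size 19.6 19.6 ang 77.5 r 88.0
10
147 thr 100.0 c 0.489 0.0453 size 41.7 37.4 ang 13.1 r 93.3
238 thr 81.0 c 0.5185 -0.0876 size 45.9 39.1 ang 13.1 r 92.7
328 thr 91.0 c 0.6395 -0.0537 size 22.1 29.6 ang 48.5 r 86.9
57 thr 92.0 c 0.6173 0.0634 size 40.2 33.7 ang 5.5 r 87.9
```

```bash
python3 -m creep '[-0.01,-0.18,0.01,6,-0.4,-8,2, -0.01,-0.36,0.01,12,-0.4,-16,2, -0.01,-0.488,0.01,17,-0.4,-24,2, -0.01,-0.488,0.01,23,-0.4,-32,2, -0.01,-0.488,0.01,23,-0.4,-32,2, -0.01,-0.488,0.01,23,-0.4,-32,2, -0.01,-0.488,0.01,23,-0.4,-32,2, -0.01,-0.488,0.01,23,-0.4,-32,2]'
python3 - <<'E'
from nut import *
st();K,T=cam("wrist");im=imaging.capture("wrist");cv2.imwrite("pics/w13.png",im);nuts(im,T,[147,238,328,57])
E
```

```text
time: 20.85
tool_pos: [0.4983, -0.0921, 0.2985]
ee_rot: [[1.0, -0.001, 0.003], [-0.003, -0.0, 1.0], [-0.001, -1.0, -0.0]]
ft_force: [-0.6, 0.3, -3.3]
grip_width: 0.0253
t 20.85 p [ 0.4983 -0.0921  0.2985] F [-0.6  0.3 -3.3] w 0.0253
[[ 1.    -0.001  0.003]
 [-0.003 -0.     1.   ]
 [-0.001 -1.    -0.   ]]
147 thr 129.0 c 0.4909 0.036 size 21.0 21.2 ang 30.8 r 86.6
238 thr 120.0 c 0.5191 -0.083 size 20.5 20.7 ang 2.6 r 88.5
328 thr 118.0 c 0.6384 -0.0561 size 23.6 22.2 ang 48.2 r 87.3
57 thr 124.0 c 0.6108 0.0639 size 23.1 21.2 ang 78.3 r 84.7
```

View pics/w13.png

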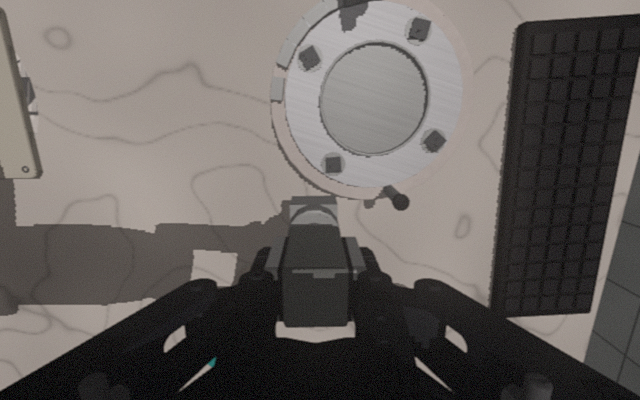

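```bash
python3 -c "
from h import *
go([.5189,-.0812,.155],4)"
```

```text
turn [-0.    -0.072 -0.001] shift [ 2.08 14.35  0.97] rows>= 2.3
```

```bash
python3 -m creep '[0,-0.07,0,2.1,5,1,2, 0,-0.07,0,2.1,10,1,2, 0,-0.07,0,2.1,14.3,1,2, 0,-0.07,0,2.1,14.3,1,2, 0,-0.07,0,2.1,14.3,1,2]'
python3 - <<'E'
from h import *
st();im=imaging.capture("wrist");cv2.imwrite("pics/w14.png",im)
E
```

```text
time: 21.52
tool_pos: [0.5198, -0.0803, 0.1568]
ee_rot: [[0.998, 0.0, -0.069], [0.069, 0.0, 0.998], [0.0, -1.0, 0.0]]
ft_force: [0.4, -1.1, -2.6]
grip_width: 0.0254
t 21.52 p [ 0.5198 -0.0803  0.1568] F [ 0.4 -1.1 -2.6] w 0.0254
[[ 0.998  0.    -0.069]
 [ 0.069  0.     0.998]
 [ 0.    -1.     0.   ]]
```

View pics/w14.png

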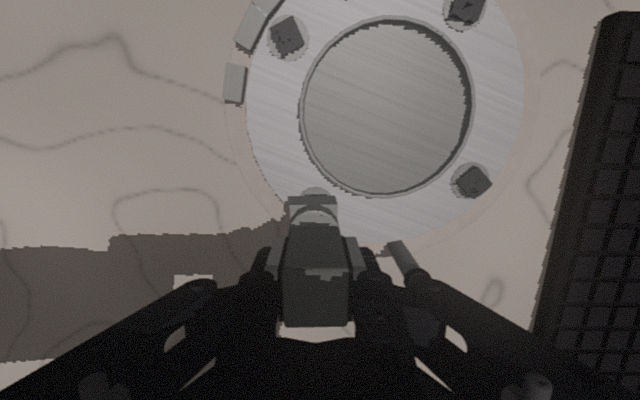

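```bash
python3 -m creep '[0,0,0,-0.1,1,-0.1,2, 0,0,0,-0.1,2,-0.1,2, 0,0,0,-0.1,2.8,-0.1,2, 0,0,0,-0.1,3.3,-0.1,2, 0,0,0,-0.1,3.3,-0.1,2]'
python3 - <<'E'
from h import *
s=st();print(s["torque"]);im=imaging.capture("wrist");cv2.imwrite("pics/w15.png",im)
E
```

```text
time: 22.2
tool_pos: [0.5194, -0.0816, 0.1239]
ee_rot: [[0.998, 0.001, -0.069], [0.069, -0.0, 0.998], [0.001, -1.0, -0.0]]
ft_force: [-0.0, -0.9, -2.5]
grip_width: 0.0252
t 22.2 p [ 0.5194 -0.0816  0.1239] F [-0.  -0.9 -2.5] w 0.0252
[[ 0.998  0.001 -0.069]
 [ 0.069 -0.     0.998]
 [ 0.001 -1.    -0.   ]]
[ 0.01955231 -0.03670696  0.02168517]
```

View pics/w15.png

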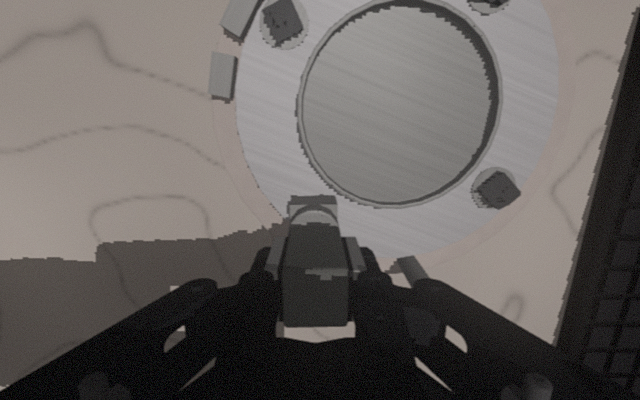

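```bash
python3 -m creep '[0,0.13,0,0.03,0,0,2, 0,0.27,0,0.05,0,0,2, 0,0.4,0,0.08,0,-0.02,2, 0,0.53,0,0.1,0,-0.03,2, 0,0.66,0,0.12,0,-0.04,2, 0,0.79,0,0.14,0,-0.06,2, 0,0.92,0,0.16,0,-0.08,2, 0,1.0,0,0.17,0,-0.09,2, 0,1.0,0,0.17,0,-0.09,2]'
python3 - <<'E'
from h import *
s=st();print(s["torque"])
E
```

```text
time: 23.38
tool_pos: [0.5218, -0.0827, 0.1247]
ee_rot: [[0.598, 0.003, 0.802], [-0.802, -0.001, 0.598], [0.002, -1.0, 0.002]]
ft_force: [1.5, -1.0, -1.5]
grip_width: 0.025
t 23.38 p [ 0.5218 -0.0827  0.1247] F [ 1.5 -1.  -1.5] w 0.025
[[ 0.598  0.003  0.802]
 [-0.802 -0.001  0.598]
 [ 0.002 -1.     0.002]]
[-0.34917438 -0.3163168  -0.00317101]
```

```bash
python3 -m creep '[0,0,0,0,-2,0,2, 0,0,0,0,-5,0,2, 0,-0.18,0,0,-10,-3,2, 0,-0.36,0,0,-15,-6,2, 0,-0.4,0,0,-15.5,-6,2, 0,-0.4,0,0,-15.5,-6,2]'
python3 - <<'E'
from nut import *
st();K,T=cam("wrist");im=imaging.capture("wrist");cv2.imwrite("pics/w16.png",im);nuts(im,T,[58,148,238,328])
E
```

```text
time: 24.12
tool_pos: [0.4731, -0.1185, 0.2803]
ee_rot: [[0.863, 0.004, 0.506], [-0.506, -0.001, 0.863], [0.004, -1.0, 0.001]]
ft_force: [-0.6, 0.1, -2.3]
grip_width: 0.0251
t 24.12 p [ 0.4731 -0.1185  0.2803] F [-0.6  0.1 -2.3] w 0.0251
[[ 0.863  0.004  0.506]
 [-0.506 -0.001  0.863]
 [ 0.004 -1.     0.001]]
58 out
148 thr 109.0 c 0.4921 0.0372 size 20.6 21.7 ang 27.1 r 86.3
238 thr 108.0 c 0.517 -0.0837 size 21.9 20.4 ang 54.9 r 90.1
328 thr 103.0 c 0.6379 -0.0574 size 22.5 21.0 ang 48.7 r 87.6
```

View pics/w16.png

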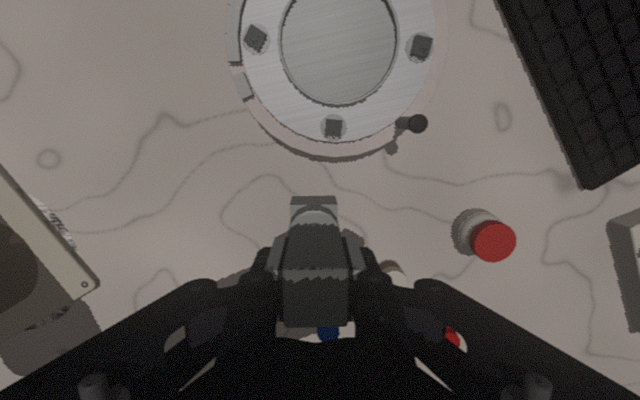

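```bash
python3 -c "
from h import *
go([.6124,.0682,.20],-12)"
```

```text
turn [-0.    -0.321  0.002] shift [ 2.58  7.97 23.14] rows>= 3.9
```

```bash
python3 -m creep '[0,-0.16,0,0.8,0,6,2, 0,-0.32,0,1.7,0,12,2, 0,-0.32,0,2.2,0,18,2, 0,-0.32,0,2.6,4,23.1,2, 0,-0.32,0,2.6,8,23.1,2, 0,-0.32,0,2.6,8,23.1,2, 0,-0.32,0,2.6,8,23.1,2]'
python3 - <<'E'
from h import *
st();im=imaging.capture("wrist");cv2.imwrite("pics/w17.png",im);go([.6124,.0682,.1235],-12)
K,T=cam("wrist");print(proj(K,T,[.612,.0662,.075]),proj(K,T,[.612,.0662,.055]))
E
```

```text
time: 25.05
tool_pos: [0.6125, 0.0676, 0.2]
ee_rot: [[0.978, 0.002, 0.209], [-0.209, -0.0, 0.978], [0.002, -1.0, -0.0]]
ft_force: [-0.2, -1.3, -3.4]
grip_width: 0.025
t 25.05 p [0.6125 0.0676 0.2   ] F [-0.2 -1.3 -3.4] w 0.025
[[ 0.978  0.002  0.209]
 [-0.209 -0.     0.978]
 [ 0.002 -1.    -0.   ]]
turn [-0.001 -0.002  0.004] shift [-0.11  7.75  0.05] rows>= 1.2
[314.16131814 194.66553661] [314.13578848 189.55700346]
```

View pics/w17.png

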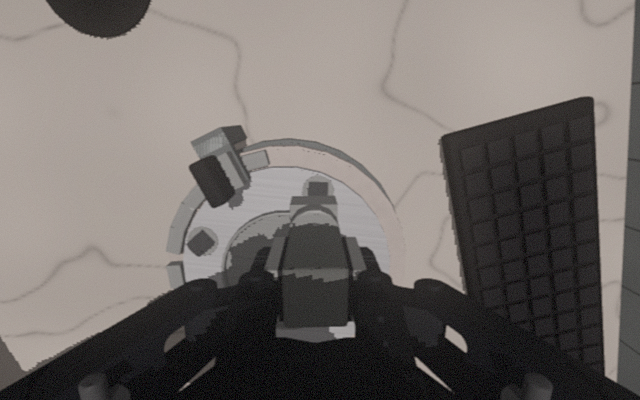

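Run:
```python
import cv2
im=cv2.imread("pics/w17.png");cv2.imwrite("pics/w17a.png",cv2.resize(cv2.convertScaleAbs(im[160:240,270:370],alpha=1.5),None,fx=7,fy=7,interpolation=2))
```

```text
(no output)
```

View pics/w17a.png

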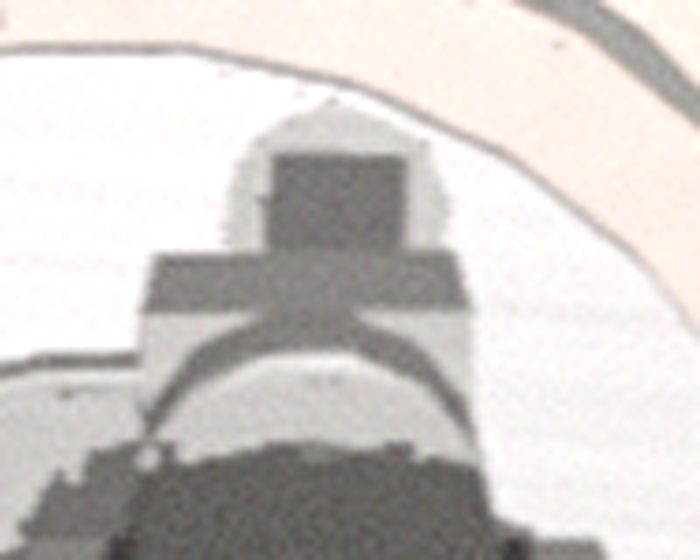

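```bash
python3 -m creep '[0,0,0,0.25,3,0.05,2, 0,0,0,0.25,4.5,0.05,2, 0,0,0,0.25,5.5,0.05,2, 0,0,0,0.25,6.5,0.05,2, 0,0,0,0.25,7.3,0.05,2, 0,0,0,0.25,7.6,0.05,2, 0,0,0,0.25,7.6,0.05,2]'
python3 - <<'E'
from h import *
s=st();print(s["torque"]);im=imaging.capture("wrist");cv2.imwrite("pics/w18.png",im)
E
```

```text
time: 25.98
tool_pos: [0.616, 0.0674, 0.125]
ee_rot: [[0.978, 0.004, 0.21], [-0.21, -0.0, 0.978], [0.004, -1.0, 0.0]]
ft_force: [-0.0, -0.3, -2.7]
grip_width: 0.0249
t 25.98 p [0.616  0.0674 0.125 ] F [-0.  -0.3 -2.7] w 0.0249
[[ 0.978  0.004  0.21 ]
 [-0.21  -0.     0.978]
 [ 0.004 -1.     0.   ]]
[ 0.02255887 -0.006246    0.0367326 ]
```

```bash
python3 -m creep '[0,0.14,0,0.03,0.1,0,2, 0,0.28,0,0.05,0.1,0,2, 0,0.42,0,0.08,0.1,-0.02,2, 0,0.56,0,0.1,0.1,-0.03,2, 0,0.7,0,0.12,0.1,-0.04,2, 0,0.84,0,0.14,0.1,-0.06,2, 0,0.98,0,0.16,0.1,-0.08,2, 0,1.05,0,0.17,0.1,-0.09,2, 0,1.05,0,0.17,0.1,-0.09,2]'
python3 - <<'E'
from h import *
s=st();print(s["torque"])
E
python3 -m creep '[0,0,0,0,-2,0,2, 0,0,0,0,-5,0,2, 0,-0.18,0,0,-10,-3,2, 0,-0.36,0,0,-13,-7,2, 0,-0.54,0,0,-13,-11,2, 0,-0.72,0,0,-13,-12,2, 0,-0.72,0,0,-13,-12,2, 0,-0.72,0,0,-13,-12,2]'
python3 - <<'E'
from nut import *
st();K,T=cam("wrist");im=imaging.capture("wrist");cv2.imwrite("pics/w19.png",im);nuts(im,T,[58,148,238,328])
E
```

```text
time: 27.15
tool_pos: [0.6172, 0.0651, 0.1245]
ee_rot: [[0.305, 0.003, 0.952], [-0.952, -0.002, 0.305], [0.003, -1.0, 0.003]]
ft_force: [-1.8, -5.0, -1.4]
grip_width: 0.0249
t 27.15 p [0.6172 0.0651 0.1245] F [-1.8 -5.  -1.4] w 0.0249
[[ 0.305  0.003  0.952]
 [-0.952 -0.002  0.305]
 [ 0.003 -1.     0.003]]
[-1.15775432  0.44102462  0.07155264]
time: 28.15
tool_pos: [0.5034, 0.0289, 0.2547]
ee_rot: [[0.855, 0.005, 0.518], [-0.518, -0.002, 0.855], [0.005, -1.0, 0.001]]
ft_force: [0.1, -0.6, -2.9]
grip_width: 0.0253
t 28.15 p [0.5034 0.0289 0.2547] F [ 0.1 -0.6 -2.9] w 0.0253
[[ 0.855  0.005  0.518]
 [-0.518 -0.002  0.855]
 [ 0.005 -1.     0.001]]
58 thr 107.0 c 0.6117 0.0644 size 22.8 20.5 ang 36.7 r 85.6
148 thr 101.0 c 0.4928 0.0388 size 20.6 20.1 ang 28.7 r 86.5
238 thr 88.0 c 0.5147 -0.0793 size 39.8 29.1 ang 58.7 r 87.9
328 thr 100.0 c 0.6382 -0.0552 size 21.6 23.8 ang 48.5 r 86.7
```

View pics/w19.png

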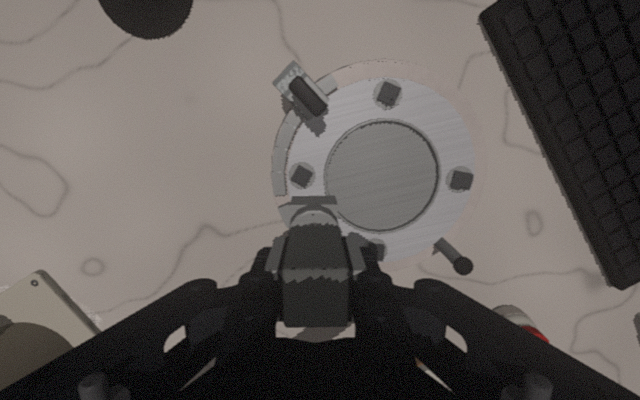

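```bash
python3 -c "
from h import *
go([.491,.0403,.20],29)"
```

```text
turn [ 0.002 -1.05   0.004] shift [-1.67  5.44  0.33] rows>= 5.6
```

```bash
python3 -m creep '[0,-0.18,0,0,1,0,2, 0,-0.36,0,0,2,0,2, 0,-0.54,0,-0.5,3,0,2, 0,-0.72,0,-1,4,0.2,2, 0,-0.9,0,-1.5,5,0.3,2, 0,-1.05,0,-1.7,5.4,0.3,2, 0,-1.05,0,-1.7,5.4,0.3,2, 0,-1.05,0,-1.7,5.4,0.3,2]'
python3 - <<'E'
from h import *
st();im=imaging.capture("wrist");cv2.imwrite("pics/w20.png",im);cv2.imwrite("pics/w20a.png",cv2.resize(cv2.convertScaleAbs(im[140:260,250:380],alpha=1.5),None,fx=5,fy=5,interpolation=2));go([.491,.0403,.1235],29)
K,T=cam("wrist");print(proj(K,T,[.492,.0385,.075]),proj(K,T,[.492,.0385,.055]))
E
```

```text
time: 29.2
tool_pos: [0.4911, 0.0403, 0.2005]
ee_rot: [[0.876, 0.004, -0.482], [0.482, -0.002, 0.876], [0.003, -1.0, -0.004]]
ft_force: [-1.0, 0.0, -2.5]
grip_width: 0.0254
t 29.2 p [0.4911 0.0403 0.2005] F [-1.   0.  -2.5] w 0.0254
[[ 0.876  0.004 -0.482]
 [ 0.482 -0.002  0.876]
 [ 0.003 -1.    -0.004]]
turn [ 0.004 -0.003  0.003] shift [-0.03  7.7   0.04] rows>= 1.2
[315.1246055  195.21190617] [315.0371865  189.96375813]
```

View pics/w20a.png

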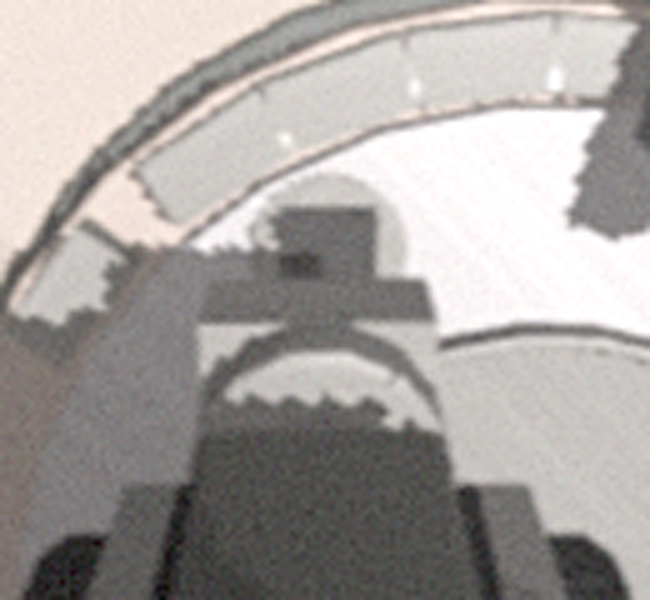

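```bash
python3 -m creep '[0,0,0,0.05,3,0.03,2, 0,0,0,0.05,4.5,0.03,2, 0,0,0,0.05,5.5,0.03,2, 0,0,0,0.05,6.5,0.03,2, 0,0,0,0.05,7.3,0.03,2, 0,0,0,0.05,7.65,0.03,2, 0,0,0,0.05,7.65,0.03,2]'
python3 - <<'E'
from h import *
s=st();print(s["torque"])
E
```

```text
time: 30.12
tool_pos: [0.4918, 0.0406, 0.124]
ee_rot: [[0.876, 0.005, -0.482], [0.482, -0.002, 0.876], [0.003, -1.0, -0.004]]
ft_force: [-0.1, -0.4, -3.2]
grip_width: 0.0252
t 30.12 p [0.4918 0.0406 0.124 ] F [-0.1 -0.4 -3.2] w 0.0252
[[ 0.876  0.005 -0.482]
 [ 0.482 -0.002  0.876]
 [ 0.003 -1.    -0.004]]
[-0.02094381  0.04487171 -0.02986312]
```

```bash
python3 -m creep '[0,0.14,0,0.03,0,0,2, 0,0.28,0,0.05,0,0,2, 0,0.42,0,0.08,0,-0.02,2, 0,0.56,0,0.1,0,-0.03,2, 0,0.7,0,0.12,0,-0.04,2, 0,0.84,0,0.14,0,-0.06,2, 0,0.98,0,0.16,0,-0.08,2, 0,1.08,0,0.17,0,-0.1,2, 0,1.08,0,0.17,0,-0.1,2]'
python3 - <<'E'
from h import *
s=st();print(s["torque"])
E
python3 -m creep '[0,0,0,0,-2,0,2, 0,0,0,0,-5,0,2, 0,0,0,0,-9,-5,2, 0,0,0,0,-13,-11,2, 0,0,0,2,-15,-16,2, 0,0,0,4,-15,-16,2, 0,0,0,4,-15,-16,2]'
python3 - <<'E'
from nut import *
st();K,T=cam("wrist");im=imaging.capture("wrist");cv2.imwrite("pics/w21.png",im);nuts(im,T,[58,148,238,328])
E
```

```text
time: 31.25
tool_pos: [0.4945, 0.0403, 0.1245]
ee_rot: [[0.839, 0.006, 0.544], [-0.544, -0.002, 0.839], [0.007, -1.0, 0.001]]
ft_force: [1.8, -2.9, -2.8]
grip_width: 0.0251
t 31.25 p [0.4945 0.0403 0.1245] F [ 1.8 -2.9 -2.8] w 0.0251
[[ 0.839  0.006  0.544]
 [-0.544 -0.002  0.839]
 [ 0.007 -1.     0.001]]
[-0.59655201 -0.24198136  0.05146007]
time: 32.12
tool_pos: [0.4406, -0.1164, 0.2753]
ee_rot: [[0.839, 0.008, 0.545], [-0.545, -0.003, 0.839], [0.008, -1.0, 0.002]]
ft_force: [0.1, -1.1, -2.4]
grip_width: 0.0252
t 32.12 p [ 0.4406 -0.1164  0.2753] F [ 0.1 -1.1 -2.4] w 0.0252
[[ 0.839  0.008  0.545]
 [-0.545 -0.003  0.839]
 [ 0.008 -1.     0.002]]
58 out
148 thr 112.0 c 0.4912 0.0366 size 22.7 18.6 ang 74.8 r 86.7
238 thr 107.0 c 0.5173 -0.0836 size 21.6 20.1 ang 54.2 r 89.9
328 thr 98.0 c 0.6376 -0.057 size 23.0 21.7 ang 49.3 r 87.1
```

View pics/w21.png

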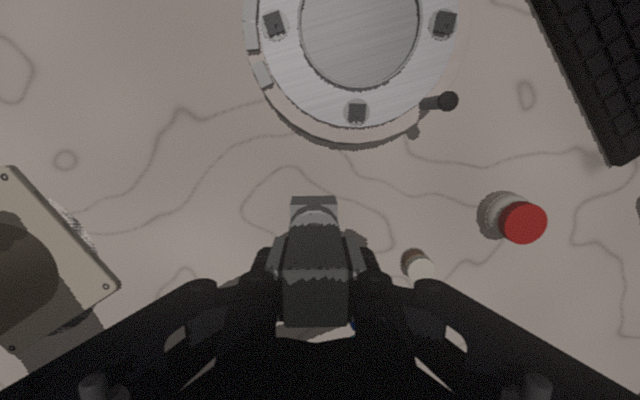

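```bash
python3 -c "
from h import *
go([.6403,-.054,.20],-41.3)"
```

```text
turn [-0.002  0.145  0.006] shift [13.44  7.56 16.05] rows>= 3.6
```

```bash
python3 -m creep '[0,0.14,0,4,0,4.7,2, 0,0.14,0,8,1,9.5,2, 0,0.14,0,11.5,4,13.7,2, 0,0.14,0.005,13.4,7.5,16,2, 0,0.14,0.005,13.4,7.5,16,2, 0,0.14,0.005,13.4,7.5,16,2]'
python3 - <<'E'
from h import *
st();im=imaging.capture("wrist");cv2.imwrite("pics/w22.png",im);cv2.imwrite("pics/w22a.png",cv2.resize(cv2.convertScaleAbs(im[140:260,250:380],alpha=1.5),None,fx=5,fy=5,interpolation=2));go([.6403,-.054,.1235],-41.3)
K,T=cam("wrist");print(proj(K,T,[.639,-.0555,.075]),proj(K,T,[.639,-.0555,.055]))
E
```

```text
time: 32.92
tool_pos: [0.6386, -0.0532, 0.2002]
ee_rot: [[0.756, -0.0, 0.655], [-0.655, 0.001, 0.756], [-0.001, -1.0, 0.001]]
ft_force: [0.0, 0.3, -2.8]
grip_width: 0.0251
t 32.92 p [ 0.6386 -0.0532  0.2002] F [ 0.   0.3 -2.8] w 0.0251
[[ 0.756 -0.     0.655]
 [-0.655  0.001  0.756]
 [-0.001 -1.     0.001]]
turn [-0.002  0.007  0.001] shift [0.12 7.77 0.05] rows>= 1.2
[316.72907265 194.32647792] [316.61617313 189.26589201]
```

View pics/w22a.png

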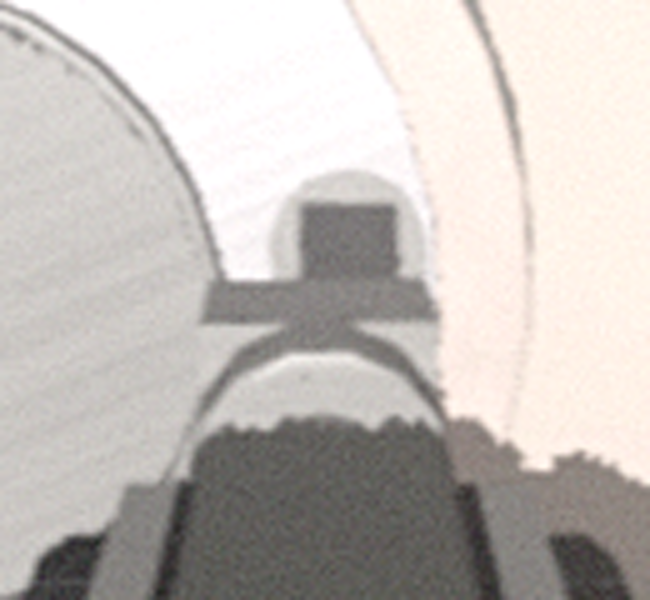

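```bash
python3 -m creep '[0,0,0,0.4,3,0.03,2, 0,0,0,0.4,4.5,0.03,2, 0,0,0,0.4,5.5,0.03,2, 0,0,0,0.4,6.5,0.03,2, 0,0,0,0.4,7.3,0.03,2, 0,0,0,0.4,7.65,0.03,2, 0,0,0,0.4,7.65,0.03,2]'
python3 - <<'E'
from h import *
s=st();print(s["torque"])
E
```

```text
time: 33.85
tool_pos: [0.6422, -0.056, 0.1246]
ee_rot: [[0.756, 0.001, 0.655], [-0.655, 0.001, 0.756], [0.0, -1.0, 0.002]]
ft_force: [-0.2, 0.2, -2.9]
grip_width: 0.0249
t 33.85 p [ 0.6422 -0.056   0.1246] F [-0.2  0.2 -2.9] w 0.0249
[[ 0.756  0.001  0.655]
 [-0.655  0.001  0.756]
 [ 0.    -1.     0.002]]
[ 0.02444363 -0.00849211  0.00054562]
```

```bash
python3 -m creep '[0,0.14,0,0.03,0.1,0,2, 0,0.28,0,0.05,0.1,0,2, 0,0.42,0,0.08,0.1,-0.02,2, 0,0.56,0,0.1,0.1,-0.03,2, 0,0.7,0,0.12,0.1,-0.04,2, 0,0.84,0,0.14,0.1,-0.06,2, 0,0.98,0,0.16,0.1,-0.08,2, 0,1.08,0,0.17,0.1,-0.1,2, 0,1.08,0,0.17,0.1,-0.1,2]'
python3 - <<'E'
from h import *
s=st();print(s["torque"])
E
python3 -m creep '[0,0,0,0,-2,0,2, 0,0,0,0,-5,0,2, 0,-0.18,0,0,-9,-5,2, 0,-0.36,0,-2,-13,-9,2, 0,-0.54,0,-4,-15,-12,2, 0,-0.72,0,-4,-15,-12,2, 0,-0.9,0,-4,-15,-12,2, 0,-0.9,0,-4,-15,-12,2]'
python3 - <<'E'
from nut import *
st();K,T=cam("wrist");im=imaging.capture("wrist");cv2.imwrite("pics/w23.png",im);nuts(im,T,[58,148,238,328])
E
```

```text
time: 34.98
tool_pos: [0.6428, -0.0579, 0.1239]
ee_rot: [[-0.221, 0.001, 0.975], [-0.975, 0.001, -0.221], [-0.001, -1.0, 0.001]]
ft_force: [-2.6, -0.9, -1.0]
grip_width: 0.0252
t 34.98 p [ 0.6428 -0.0579  0.1239] F [-2.6 -0.9 -1. ] w 0.0252
[[-0.221  0.001  0.975]
 [-0.975  0.001 -0.221]
 [-0.001 -1.     0.001]]
[-0.14431045  0.3683314   0.10940282]
time: 35.98
tool_pos: [0.5346, 0.0076, 0.2755]
ee_rot: [[0.627, 0.003, 0.779], [-0.779, 0.001, 0.627], [0.001, -1.0, 0.003]]
ft_force: [0.4, -0.4, -2.4]
grip_width: 0.0253
t 35.98 p [0.5346 0.0076 0.2755] F [ 0.4 -0.4 -2.4] w 0.0253
[[ 0.627  0.003  0.779]
 [-0.779  0.001  0.627]
 [ 0.001 -1.     0.003]]
58 thr 116.0 c 0.6128 0.0637 size 21.9 19.6 ang 36.1 r 85.6
148 thr 106.0 c 0.4929 0.0379 size 21.8 21.5 ang 75.1 r 86.0
238 thr 98.0 c 0.518 -0.0825 size 35.9 39.7 ang 38.8 r 88.6
328 thr 105.0 c 0.6388 -0.0554 size 21.4 21.9 ang 5.3 r 87.2
```

View pics/w23.png

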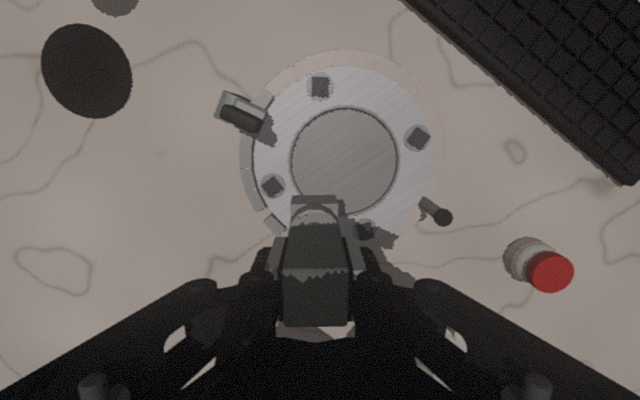

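```bash
python3 -c "
from h import *
go([.5202,-.0814,.20],-35.5)"
```

```text
turn [-0.003 -0.276  0.001] shift [ 6.03  7.5  -6.69] rows>= 1.9
```

```bash
python3 -m creep '[0,-0.14,0,2.5,0,-2.5,2, 0,-0.276,0,6,3,-6.7,2, 0,-0.276,0,6,7.5,-6.7,2, 0,-0.276,0,6,7.5,-6.7,2, 0,-0.276,0,6,7.5,-6.7,2]'
python3 - <<'E'
from h import *
st();im=imaging.capture("wrist");cv2.imwrite("pics/w24a.png",cv2.resize(cv2.convertScaleAbs(im[140:260,250:380],alpha=1.5),None,fx=5,fy=5,interpolation=2));go([.5202,-.0814,.1235],-35.5)
K,T=cam("wrist");print(proj(K,T,[.519,-.083,.075]),proj(K,T,[.519,-.083,.055]))
E
```

```text
time: 36.65
tool_pos: [0.521, -0.081, 0.2014]
ee_rot: [[0.813, 0.004, 0.582], [-0.582, 0.001, 0.813], [0.003, -1.0, 0.003]]
ft_force: [-0.3, 0.7, -3.0]
grip_width: 0.0257
t 36.65 p [ 0.521  -0.081   0.2014] F [-0.3  0.7 -3. ] w 0.0257
[[ 0.813  0.004  0.582]
 [-0.582  0.001  0.813]
 [ 0.003 -1.     0.003]]
turn [-0.004 -0.001  0.004] shift [-0.1   7.83 -0.14] rows>= 1.3
[314.07408453 196.42182454] [314.05641225 191.28296135]
```

View pics/w24a.png

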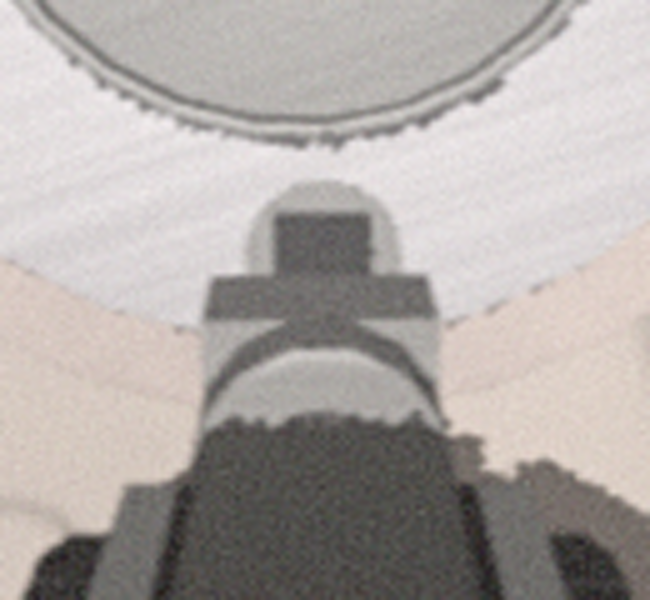

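```bash
python3 -m creep '[0,0,0,-0.07,3,-0.15,2, 0,0,0,-0.07,4.5,-0.15,2, 0,0,0,-0.07,5.5,-0.15,2, 0,0,0,-0.07,6.5,-0.15,2, 0,0,0,-0.07,7.3,-0.15,2, 0,0,0,-0.07,7.75,-0.15,2, 0,0,0,-0.07,7.75,-0.15,2]' 90
python3 - <<'E'
from h import *
s=st();print(s["torque"])
E
python3 -m creep '[0,0.14,0,0.03,0,0,2, 0,0.28,0,0.05,0,0,2, 0,0.42,0,0.08,0,-0.02,2, 0,0.56,0,0.1,0,-0.03,2, 0,0.7,0,0.12,0,-0.04,2, 0,0.84,0,0.14,0,-0.06,2, 0,0.98,0,0.16,0,-0.08,2, 0,1.1,0,0.17,0,-0.1,2, 0,1.1,0,0.17,0,-0.1,2]'
python3 - <<'E'
from h import *
s=st();print(s["torque"])
E
```

```text
time: 37.58
tool_pos: [0.5203, -0.0817, 0.1241]
ee_rot: [[0.814, 0.005, 0.581], [-0.581, 0.001, 0.814], [0.004, -1.0, 0.004]]
ft_force: [-0.0, -0.1, -2.8]
grip_width: 0.0251
t 37.58 p [ 0.5203 -0.0817  0.1241] F [-0.  -0.1 -2.8] w 0.0251
[[ 0.814  0.005  0.581]
 [-0.581  0.001  0.814]
 [ 0.004 -1.     0.004]]
[ 0.00015824 -0.01162444 -0.03143479]
time: 38.7
tool_pos: [0.5207, -0.0838, 0.1243]
ee_rot: [[-0.148, 0.004, 0.989], [-0.989, 0.0, -0.148], [-0.001, -1.0, 0.004]]
ft_force: [-3.1, -2.9, -0.1]
grip_width: 0.0251
t 38.7 p [ 0.5207 -0.0838  0.1243] F [-3.1 -2.9 -0.1] w 0.0251
[[-0.148  0.004  0.989]
 [-0.989  0.    -0.148]
 [-0.001 -1.     0.004]]
[-0.56746652  0.68878903  0.03541445]
```

```bash
python3 -m creep '[0,0.1,0,0,0,-0.02,2, 0,0.2,0,0,0,-0.03,2, 0,0.2,0,0,0,-0.03,2]'
python3 - <<'E'
from h import *
s=st();print(s["torque"],s["tau"])
E
python3 -m creep '[0,0.1,0,-0.02,0,-0.02,2, 0,0.1,0,-0.02,0,-0.02,2]'
python3 - <<'E'
from h import *
s=st();print(s["torque"],s["tau"])
E
```

```text
time: 39.08
tool_pos: [0.5199, -0.0838, 0.1244]
ee_rot: [[-0.338, 0.003, 0.941], [-0.941, 0.0, -0.338], [-0.001, -1.0, 0.003]]
ft_force: [-3.0, -1.9, -0.3]
grip_width: 0.0251
t 39.08 p [ 0.5199 -0.0838  0.1244] F [-3.  -1.9 -0.3] w 0.0251
[[-0.338  0.003  0.941]
 [-0.941  0.    -0.338]
 [-0.001 -1.     0.003]]
[-0.37949964  0.76715994  0.23627167] [  0.87298667 -49.83901262 -23.04979205   0.67620652  -1.09885309
   0.71641965]
time: 39.33
tool_pos: [0.5195, -0.0837, 0.1244]
ee_rot: [[-0.427, 0.003, 0.904], [-0.904, -0.0, -0.427], [-0.001, -1.0, 0.003]]
ft_force: [-3.2, -2.4, -1.0]
grip_width: 0.0251
t 39.33 p [ 0.5195 -0.0837  0.1244] F [-3.2 -2.4 -1. ] w 0.0251
[[-0.427  0.003  0.904]
 [-0.904 -0.    -0.427]
 [-0.001 -1.     0.003]]
[-0.64763813  0.71867509  0.3078786 ] [  1.4686469  -50.22489309 -22.77736366   1.00011494  -0.84490841
   0.71710166]
```

```bash
python3 -m creep '[0,0.08,0,-0.02,0,-0.02,2, 0,0.08,0,-0.02,0,-0.02,2]'
python3 - <<'E'
from h import *
s=st();print(s["torque"],s["joint_pos"])
im=imaging.capture("wrist");cv2.imwrite("pics/w25.png",im)
E
```

```text
time: 39.58
tool_pos: [0.5193, -0.0836, 0.1244]
ee_rot: [[-0.494, 0.003, 0.869], [-0.869, -0.001, -0.494], [-0.001, -1.0, 0.003]]
ft_force: [-3.6, -2.8, -0.3]
grip_width: 0.0251
t 39.58 p [ 0.5193 -0.0836  0.1244] F [-3.6 -2.8 -0.3] w 0.0251
[[-0.494  0.003  0.869]
 [-0.869 -0.001 -0.494]
 [-0.001 -1.     0.003]]
[-0.7841842   0.69871094  0.31009802] [-1.82235637e-01  4.34569901e-01  1.92185799e+00 -1.81847826e-04
  7.82418894e-01  1.90566052e+00]
```

View pics/w25.png

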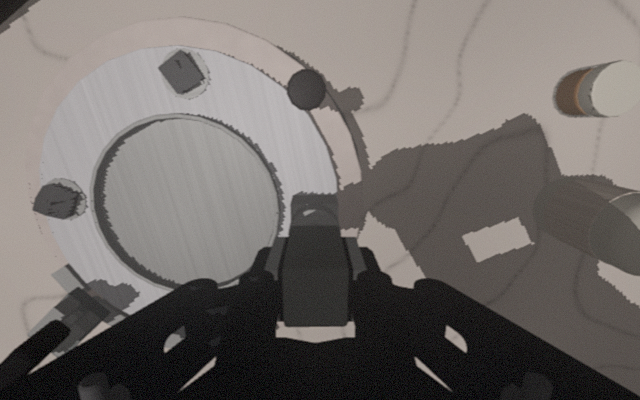

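```bash
python3 -m creep '[0,0,0,0,-2,0,2, 0,0,0,0,-5,0,2, 0,-0.18,0,3,-10,-3,2, 0,-0.36,0,6,-15,-6,2, 0,-0.54,0,6,-15,-6,2, 0,-0.72,0,6,-15,-6,2, 0,-0.9,0,6,-15,-6,2, 0,-1.08,0,6,-15,-6,2, 0,-1.08,0,6,-15,-6,2]'
python3 - <<'E'
from nut import *
st();K,T=cam("wrist");im=imaging.capture("wrist");cv2.imwrite("pics/w26.png",im);nuts(im,T,[58,148,238,328])
E
```

```text
time: 40.75
tool_pos: [0.4377, -0.1058, 0.2745]
ee_rot: [[0.534, 0.004, 0.846], [-0.846, 0.0, 0.534], [0.002, -1.0, 0.004]]
ft_force: [-0.4, 0.5, -2.9]
grip_width: 0.0251
t 40.75 p [ 0.4377 -0.1058  0.2745] F [-0.4  0.5 -2.9] w 0.0251
[[ 0.534  0.004  0.846]
 [-0.846  0.     0.534]
 [ 0.002 -1.     0.004]]
58 out
148 thr 111.0 c 0.4922 0.0372 size 22.8 19.1 ang 75.8 r 86.1
238 thr 110.0 c 0.5168 -0.0831 size 20.9 20.2 ang 3.6 r 89.8
328 out
```

View pics/w26.png

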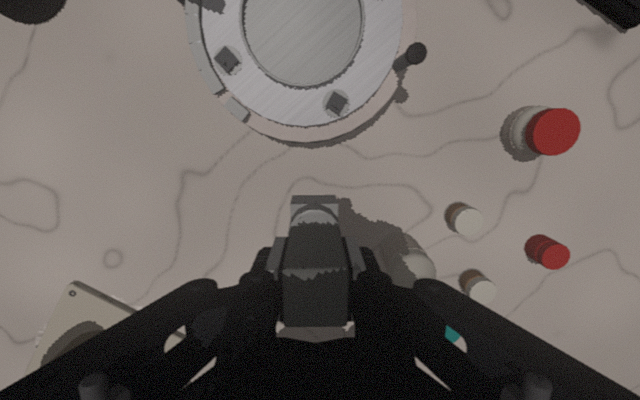

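Run:
```python
import cv2,numpy as np
a=cv2.imread("pics/w25.png")[180:350,230:400];b=cv2.imread("pics/w26.png")[180:350,230:400]
cv2.imwrite("pics/cmp.png",cv2.resize(cv2.convertScaleAbs(np.hstack([a,b]),alpha=2),None,fx=2.3,fy=3,interpolation=2))
c=cv2.imread("pics/w26.png")[20:130,190:380];cv2.imwrite("pics/w26a.png",cv2.resize(cv2.convertScaleAbs(c,alpha=1.5),None,fx=4,fy=4,interpolation=2))
```

```text
(no output)
```

View pics/cmp.png

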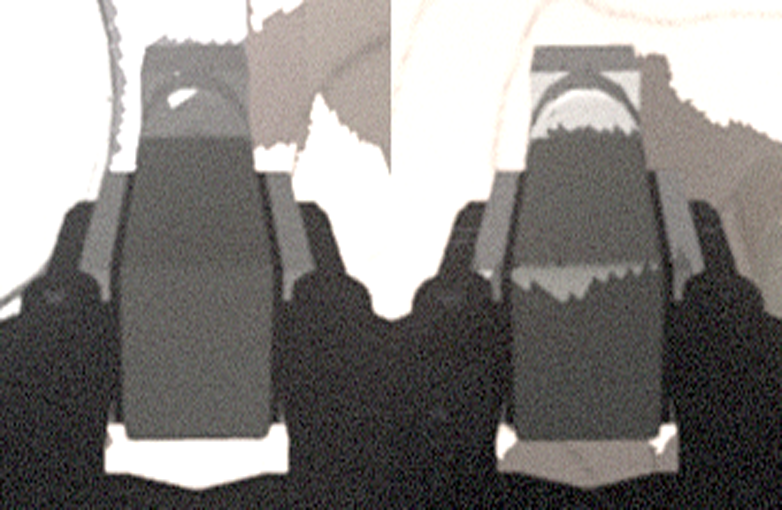

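View pics/w26a.png

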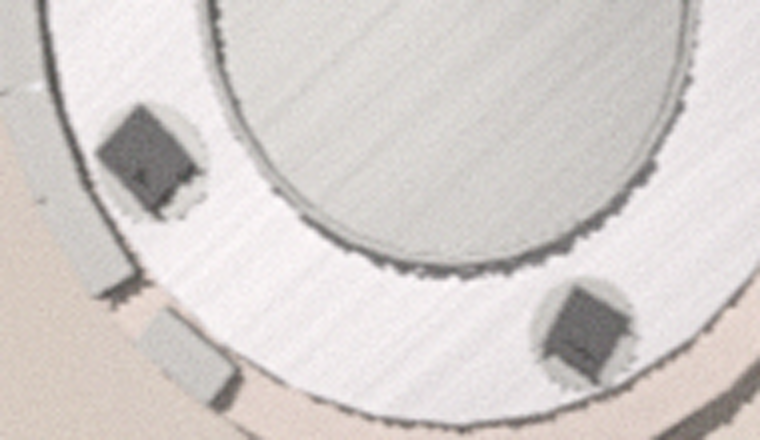

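```bash
python3 -c "
from h import *
go([.6144,.0670,.20],36.4)"
```

```text
turn [-1.000e-03 -1.646e+00  4.000e-03] shift [-5.25  7.51 24.14] rows>= 8.8
```

```bash
python3 -m creep '[0,-0.18,0,-1,0,5,2, 0,-0.36,0,-2,0,10,2, 0,-0.54,0,-3,0,15,2, 0,-0.72,0,-4,0,20,2, 0,-0.9,0,-5,2,24.1,2, 0,-1.08,0,-5.25,5,24.1,2, 0,-1.26,0,-5.25,7.5,24.1,2, 0,-1.44,0,-5.25,7.5,24.1,2, 0,-1.646,0,-5.25,7.5,24.1,2, 0,-1.646,0,-5.25,7.5,24.1,2, 0,-1.646,0,-5.25,7.5,24.1,2]'
python3 - <<'E'
from h import *
st();im=imaging.capture("wrist");cv2.imwrite("pics/w27a.png",cv2.resize(cv2.convertScaleAbs(im[140:260,250:380],alpha=1.5),None,fx=5,fy=5,interpolation=2));go([.6144,.067,.1235],36.4)
K,T=cam("wrist");print(proj(K,T,[.6156,.0654,.075]),proj(K,T,[.6156,.0654,.055]))
E
```

```text
time: 42.18
tool_pos: [0.6142, 0.0669, 0.2001]
ee_rot: [[0.807, 0.004, -0.59], [0.59, 0.0, 0.807], [0.004, -1.0, -0.002]]
ft_force: [0.2, -0.3, -3.4]
grip_width: 0.0249
t 42.17 p [0.6142 0.0669 0.2001] F [ 0.2 -0.3 -3.4] w 0.0249
[[ 0.807  0.004 -0.59 ]
 [ 0.59   0.     0.807]
 [ 0.004 -1.    -0.002]]
turn [ 0.002 -0.003  0.003] shift [0.   7.67 0.02] rows>= 1.2
[315.40092836 195.65100017] [315.28309556 190.4021978 ]
```

View pics/w27a.png

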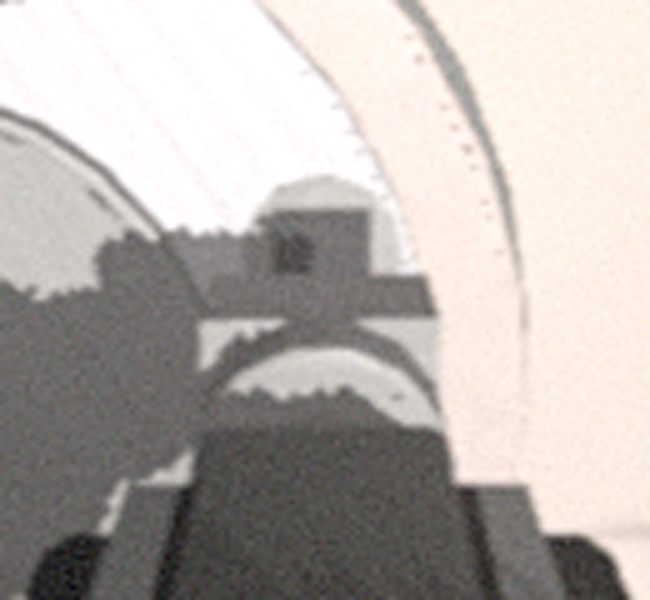

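```bash
python3 -m creep '[0,0,0,-0.03,3,0,2, 0,0,0,-0.03,4.5,0,2, 0,0,0,-0.03,5.5,0,2, 0,0,0,-0.03,6.5,0,2, 0,0,0,-0.03,7.3,0,2, 0,0,0,-0.03,7.65,0,2, 0,0,0,-0.03,7.65,0,2]'
python3 -m creep '[0,0.14,0,0.03,0,0,2, 0,0.28,0,0.05,0,0,2, 0,0.42,0,0.08,0,-0.02,2, 0,0.56,0,0.1,0,-0.03,2, 0,0.7,0,0.12,0,-0.04,2, 0,0.84,0,0.14,0,-0.06,2, 0,0.98,0,0.16,0,-0.08,2, 0,1.1,0,0.17,0,-0.1,2, 0,1.1,0,0.17,0,-0.1,2]'
python3 - <<'E'
from h import *
s=st();print(s["torque"])
E
python3 -m creep '[0,0.1,0,0,0,-0.02,2, 0,0.2,0,0,0,-0.03,2, 0,0.2,0,0,0,-0.03,2]'
python3 - <<'E'
from h import *
s=st();print(s["torque"])
E
```

```text
time: 43.1
tool_pos: [0.6143, 0.0666, 0.1236]
ee_rot: [[0.807, 0.004, -0.591], [0.591, 0.0, 0.807], [0.003, -1.0, -0.002]]
ft_force: [0.1, -0.8, -2.6]
grip_width: 0.0251
time: 44.22
tool_pos: [0.6165, 0.0662, 0.1242]
ee_rot: [[0.893, 0.005, 0.45], [-0.45, -0.001, 0.893], [0.005, -1.0, 0.001]]
ft_force: [-0.8, -4.5, -0.5]
grip_width: 0.025
t 44.23 p [0.6165 0.0662 0.1242] F [-0.8 -4.5 -0.5] w 0.025
[[ 0.893  0.005  0.45 ]
 [-0.45  -0.001  0.893]
 [ 0.005 -1.     0.001]]
[-1.02122631  0.14109284  0.10412317]
time: 44.6
tool_pos: [0.6165, 0.0657, 0.1243]
ee_rot: [[0.788, 0.005, 0.616], [-0.616, -0.001, 0.788], [0.005, -1.0, 0.002]]
ft_force: [0.8, -2.6, -3.7]
grip_width: 0.0248
t 44.6 p [0.6165 0.0657 0.1243] F [ 0.8 -2.6 -3.7] w 0.0248
[[ 0.788  0.005  0.616]
 [-0.616 -0.001  0.788]
 [ 0.005 -1.     0.002]]
[-0.72895845 -0.10671962  0.08633059]
```

```bash
python3 -m creep '[0,0.1,0,-0.02,0,-0.02,2, 0,0.1,0,-0.02,0,-0.02,2]'
python3 -c "
from h import *
s=st();print(s['torque'])"
python3 -m creep '[0,0.1,0,-0.02,0,-0.02,2, 0,0.1,0,-0.02,0,-0.02,2]'
python3 -c "
from h import *
s=st();print(s['torque'])"
```

```text
time: 44.85
tool_pos: [0.6166, 0.0655, 0.1243]
ee_rot: [[0.725, 0.006, 0.688], [-0.688, -0.002, 0.725], [0.005, -1.0, 0.003]]
ft_force: [1.4, -4.1, -5.1]
grip_width: 0.0248
t 44.85 p [0.6166 0.0655 0.1243] F [ 1.4 -4.1 -5.1] w 0.0248
[[ 0.725  0.006  0.688]
 [-0.688 -0.002  0.725]
 [ 0.005 -1.     0.003]]
[-0.8336653  -0.32345567  0.40861308]
time: 45.1
tool_pos: [0.6166, 0.0654, 0.1245]
ee_rot: [[0.656, 0.007, 0.754], [-0.754, -0.002, 0.656], [0.006, -1.0, 0.004]]
ft_force: [1.2, -2.7, -5.0]
grip_width: 0.025
t 45.1 p [0.6166 0.0654 0.1245] F [ 1.2 -2.7 -5. ] w 0.025
[[ 0.656  0.007  0.754]
 [-0.754 -0.002  0.656]
 [ 0.006 -1.     0.004]]
[-0.8795564  -0.30889448  0.43700281]
```

```bash
python3 -m creep '[0,0,0,0,-2,0,2, 0,0,0,0,-5,0,2, 0,0,0,-1,-10,-4,2, 0,0,0,-2,-13,-9,2, 0,0.0,0,-2,-14,-13,2, 0,0,0,-2,-14,-13,2, 0,0,0,-2,-14,-13,2]'
python3 - <<'E'
from nut import *
st();K,T=cam("wrist");im=imaging.capture("wrist");cv2.imwrite("pics/w28.png",im);nuts(im,T,[58,148,238,328])
E
```

```text
time: 45.98
tool_pos: [0.5049, -0.0041, 0.2645]
ee_rot: [[0.657, 0.008, 0.754], [-0.754, -0.001, 0.657], [0.006, -1.0, 0.005]]
ft_force: [-0.1, -0.0, -3.7]
grip_width: 0.0247
t 45.98 p [ 0.5049 -0.0041  0.2645] F [-0.1 -0.  -3.7] w 0.0247
[[ 0.657  0.008  0.754]
 [-0.754 -0.001  0.657]
 [ 0.006 -1.     0.005]]
58 thr 112.0 c 0.6115 0.0644 size 21.4 20.4 ang 74.4 r 85.5
148 thr 105.0 c 0.4923 0.0373 size 20.4 20.6 ang 75.3 r 86.1
238 thr 100.0 c 0.5196 -0.0816 size 20.5 22.1 ang 4.5 r 87.0
328 thr 101.0 c 0.6388 -0.0546 size 22.5 21.2 ang 6.4 r 86.8
```

View pics/w28.png

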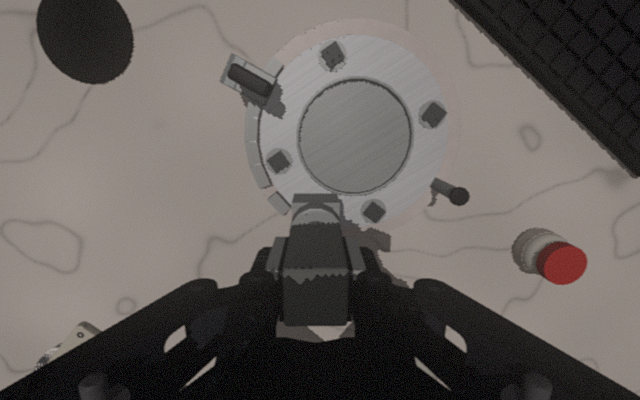

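```bash
python3 -c "
from h import *
go([.4933,.0407,.20],-14.7)"
```

```text
turn [-0.003 -0.597  0.007] shift [-4.18  6.39  2.02] rows>= 3.2
```

```bash
python3 -m creep '[0,-0.18,0,-1,1,0,2, 0,-0.36,0,-2.5,3,1,2, 0,-0.54,0,-4.2,5,2,2, 0,-0.597,0.005,-4.2,6.4,2,2, 0,-0.597,0.005,-4.2,6.4,2,2, 0,-0.597,0.005,-4.2,6.4,2,2]'
python3 - <<'E'
from h import *
st();im=imaging.capture("wrist");cv2.imwrite("pics/w29a.png",cv2.resize(cv2.convertScaleAbs(im[140:260,250:380],alpha=1.5),None,fx=5,fy=5,interpolation=2));go([.4933,.0407,.1235],-14.7)
E
```

```text
time: 46.78
tool_pos: [0.4936, 0.041, 0.2001]
ee_rot: [[0.967, 0.003, 0.254], [-0.254, 0.002, 0.967], [0.003, -1.0, 0.002]]
ft_force: [-0.4, -0.2, -2.6]
grip_width: 0.0249
t 46.77 p [0.4936 0.041  0.2001] F [-0.4 -0.2 -2.6] w 0.0249
[[ 0.967  0.003  0.254]
 [-0.254  0.002  0.967]
 [ 0.003 -1.     0.002]]
turn [-0.003 -0.001  0.003] shift [-0.06  7.68 -0.05] rows>= 1.2
```

View pics/w29a.png

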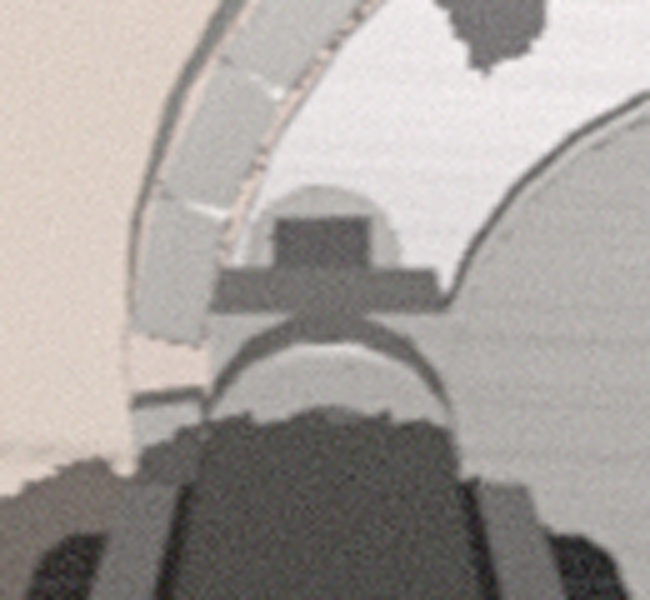

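```bash
python3 -m creep '[0,0,0,-0.06,3,-0.15,2, 0,0,0,-0.06,4.5,-0.2,2, 0,0,0,-0.06,5.5,-0.2,2, 0,0,0,-0.06,6.5,-0.2,2, 0,0,0,-0.06,7.3,-0.2,2, 0,0,0,-0.06,7.65,-0.2,2, 0,0,0,-0.06,7.65,-0.2,2]'
python3 -m creep '[0,0.14,0,0.03,0,0,2, 0,0.28,0,0.05,0,0,2, 0,0.42,0,0.08,0,-0.02,2, 0,0.56,0,0.1,0,-0.03,2, 0,0.7,0,0.12,0,-0.04,2, 0,0.84,0,0.14,0,-0.06,2, 0,0.98,0,0.16,0,-0.08,2, 0,1.1,0,0.17,0,-0.1,2, 0,1.2,0,0.18,0,-0.12,2, 0,1.2,0,0.18,0,-0.12,2]'
python3 - <<'E'
from h import *
s=st();print(s["torque"])
E
python3 -m creep '[0,0.1,0,0,0,-0.02,2, 0,0.1,0,0,0,-0.02,2]'
python3 - <<'E'
from h import *
s=st();print(s["torque"])
E
```

```text
time: 47.7
tool_pos: [0.493, 0.0392, 0.1238]
ee_rot: [[0.967, 0.004, 0.254], [-0.254, 0.002, 0.967], [0.003, -1.0, 0.003]]
ft_force: [0.2, -0.0, -2.7]
grip_width: 0.0249
time: 48.95
tool_pos: [0.4936, 0.0386, 0.124]
ee_rot: [[0.112, 0.002, 0.994], [-0.994, 0.003, 0.112], [-0.003, -1.0, 0.003]]
ft_force: [-2.0, 6.2, -1.4]
grip_width: 0.0255
t 48.95 p [0.4936 0.0386 0.124 ] F [-2.   6.2 -1.4] w 0.0255
[[ 0.112  0.002  0.994]
 [-0.994  0.003  0.112]
 [-0.003 -1.     0.003]]
[1.49543947 0.54234517 0.33763383]
time: 49.2
tool_pos: [0.4937, 0.0393, 0.1241]
ee_rot: [[0.014, 0.003, 1.0], [-1.0, 0.004, 0.014], [-0.004, -1.0, 0.003]]
ft_force: [0.7, 4.9, -5.6]
grip_width: 0.0246
t 49.2 p [0.4937 0.0393 0.1241] F [ 0.7  4.9 -5.6] w 0.0246
[[ 0.014  0.003  1.   ]
 [-1.     0.004  0.014]
 [-0.004 -1.     0.003]]
[ 1.26762984 -0.22211907  0.43633669]
```

```bash
python3 -m creep '[0,0.1,0,-0.02,0,-0.02,2, 0,0.1,0,-0.02,0,-0.02,2]'
python3 -c "
from h import *
s=st();print(s['torque'])"
python3 -m creep '[0,0,0,0,-2,0,2, 0,0,0,0,-5,0,2, 0,-0.18,0,0,-10,-4,2, 0,-0.36,0,2,-15,-6,2, 0,-0.54,0,4,-15,-6,2, 0,-0.72,0,4,-15,-6,2, 0,-0.72,0,4,-15,-6,2, 0,-0.72,0,4,-15,-6,2]'
python3 - <<'E'
from nut import *
st();K,T=cam("wrist");im=imaging.capture("wrist");cv2.imwrite("pics/w30.png",im);nuts(im,T,[58,148,238,328])
go([.6431,-.0528,.20],6)
E
```

```text
time: 49.45
tool_pos: [0.4936, 0.0395, 0.1242]
ee_rot: [[-0.084, 0.003, 0.996], [-0.996, 0.004, -0.084], [-0.004, -1.0, 0.003]]
ft_force: [0.2, 1.4, -5.2]
grip_width: 0.0247
t 49.45 p [0.4936 0.0395 0.1242] F [ 0.2  1.4 -5.2] w 0.0247
[[-0.084  0.003  0.996]
 [-0.996  0.004 -0.084]
 [-0.004 -1.     0.003]]
[ 0.18814295 -0.10852988  0.08120711]
time: 50.45
tool_pos: [0.4298, 0.0041, 0.2739]
ee_rot: [[0.592, 0.003, 0.806], [-0.806, 0.004, 0.592], [-0.001, -1.0, 0.005]]
ft_force: [0.5, -0.2, -3.2]
grip_width: 0.025
t 50.45 p [0.4298 0.0041 0.2739] F [ 0.5 -0.2 -3.2] w 0.025
[[ 0.592  0.003  0.806]
 [-0.806  0.004  0.592]
 [-0.001 -1.     0.005]]
58 out
148 thr 108.0 c 0.4917 0.0376 size 20.4 20.0 ang 30.4 r 86.8
238 thr 100.0 c 0.5176 -0.0813 size 21.2 22.1 ang 3.2 r 87.8
328 thr 95.0 c 0.6376 -0.0552 size 23.7 21.2 ang 5.4 r 86.1
turn [-5.000e-03 -1.041e+00  1.000e-03] shift [17.23  7.42 13.77] rows>= 5.6
```

View pics/w30.png

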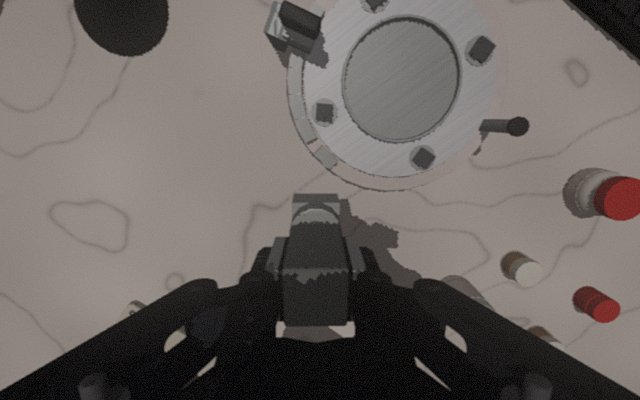

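```bash
python3 -c "
from h import *
go([.6411,-.0555,.20],6)"
```

```text
turn [-5.000e-03 -1.041e+00  1.000e-03] shift [17.33  7.41 13.45] rows>= 5.6
```

```bash
python3 -m creep '[0,-0.18,0,4,0,3,2, 0,-0.36,0,8,0,6,2, 0,-0.54,0,12,1,9,2, 0,-0.72,0,16,4,12,2, 0,-0.9,0,17.3,7.4,13.4,2, -0.005,-1.041,0,17.3,7.4,13.4,2, -0.005,-1.041,0,17.3,7.4,13.4,2, -0.005,-1.041,0,17.3,7.4,13.4,2]'
python3 - <<'E'
from h import *
st();im=imaging.capture("wrist");cv2.imwrite("pics/w31a.png",cv2.resize(cv2.convertScaleAbs(im[140:260,250:380],alpha=1.5),None,fx=5,fy=5,interpolation=2));go([.6411,-.0555,.1235],6)
E
```

```text
time: 51.5
tool_pos: [0.6406, -0.0554, 0.2004]
ee_rot: [[0.995, 0.001, -0.101], [0.101, -0.001, 0.995], [0.001, -1.0, -0.001]]
ft_force: [0.9, -0.5, -2.2]
grip_width: 0.025
t 51.5 p [ 0.6406 -0.0554  0.2004] F [ 0.9 -0.5 -2.2] w 0.025
[[ 0.995  0.001 -0.101]
 [ 0.101 -0.001  0.995]
 [ 0.001 -1.    -0.001]]
turn [ 0.001 -0.003  0.002] shift [ 0.03  7.72 -0.01] rows>= 1.2
```

View pics/w31a.png

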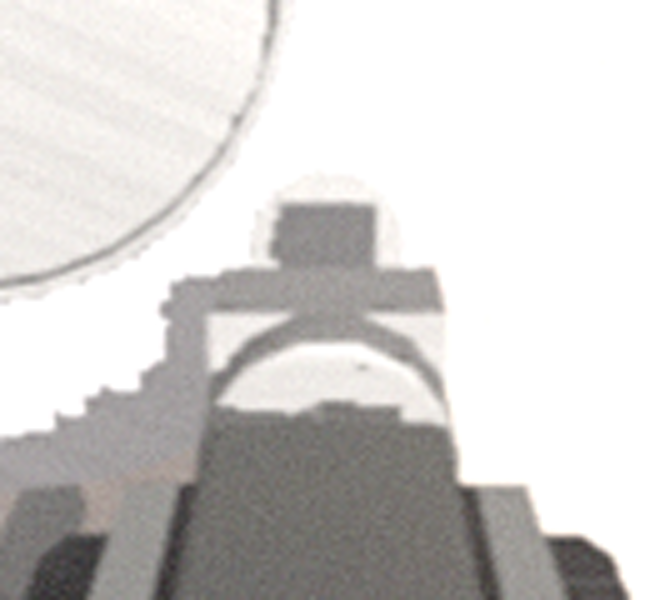

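```bash
python3 -m creep '[0,0,0,0.02,3,0,2, 0,0,0,0.02,4.5,0,2, 0,0,0,0.02,5.5,0,2, 0,0,0,0.02,6.5,0,2, 0,0,0,0.02,7.3,0,2, 0,0,0,0.02,7.65,0,2, 0,0,0,0.02,7.65,0,2]'
python3 -m creep '[0,0.14,0,0.03,0,0,2, 0,0.28,0,0.05,0,0,2, 0,0.42,0,0.08,0,-0.02,2, 0,0.56,0,0.1,0,-0.03,2, 0,0.7,0,0.12,0,-0.04,2, 0,0.84,0,0.14,0,-0.06,2, 0,0.98,0,0.16,0,-0.08,2, 0,1.1,0,0.17,0,-0.1,2, 0,1.2,0,0.18,0,-0.12,2, 0,1.2,0,0.18,0,-0.12,2]'
python3 - <<'E'
from h import *
s=st();print(s["torque"])
E
python3 -m creep '[0,0.08,0,0,0,-0.02,2, 0,0.08,0,0,0,-0.02,2]'
python3 - <<'E'
from h import *
s=st();print(s["torque"])
E
```

```text
time: 52.42
tool_pos: [0.641, -0.0555, 0.1241]
ee_rot: [[0.995, 0.002, -0.102], [0.102, -0.001, 0.995], [0.002, -1.0, -0.001]]
ft_force: [-0.4, -0.3, -2.9]
grip_width: 0.0247
time: 53.68
tool_pos: [0.6417, -0.0562, 0.1242]
ee_rot: [[0.456, -0.001, 0.89], [-0.89, -0.0, 0.456], [-0.0, -1.0, -0.001]]
ft_force: [-5.1, 0.7, -0.1]
grip_width: 0.0247
t 53.67 p [ 0.6417 -0.0562  0.1242] F [-5.1  0.7 -0.1] w 0.0247
[[ 0.456 -0.001  0.89 ]
 [-0.89  -0.     0.456]
 [-0.    -1.    -0.001]]
[0.26100869 1.24102437 0.12489048]
time: 53.92
tool_pos: [0.6413, -0.0566, 0.1243]
ee_rot: [[0.387, -0.001, 0.922], [-0.922, -0.001, 0.387], [0.0, -1.0, -0.002]]
ft_force: [-3.4, -0.9, -1.4]
grip_width: 0.025
t 53.92 p [ 0.6413 -0.0566  0.1243] F [-3.4 -0.9 -1.4] w 0.025
[[ 0.387 -0.001  0.922]
 [-0.922 -0.001  0.387]
 [ 0.    -1.    -0.002]]
[-0.35533994  0.75851233  0.36766665]
```

```bash
python3 -m creep '[0,0.08,0,-0.02,0,-0.02,2, 0,0.08,0,-0.02,0,-0.02,2]'
python3 -c "
from h import *
s=st();print(s['torque'])"
python3 -m creep '[0,0,0,0,-2,0,2, 0,0,0,0,-5,0,2, 0,-0.18,0,0,-10,-6,2, 0,-0.36,0,-2,-15,-10,2, 0,-0.36,0,-4,-15,-12,2, 0,-0.36,0,-4,-15,-12,2, 0,-0.36,0,-4,-15,-12,2]'
python3 - <<'E'
from nut import *
st();K,T=cam("wrist");im=imaging.capture("wrist");cv2.imwrite("pics/w32.png",im);nuts(im,T,[58,148,238,328])
E
```

```text
time: 54.18
tool_pos: [0.6412, -0.0566, 0.1243]
ee_rot: [[0.314, -0.001, 0.949], [-0.949, -0.001, 0.314], [0.001, -1.0, -0.001]]
ft_force: [-2.1, -0.7, -3.3]
grip_width: 0.0249
t 54.17 p [ 0.6412 -0.0566  0.1243] F [-2.1 -0.7 -3.3] w 0.0249
[[ 0.314 -0.001  0.949]
 [-0.949 -0.001  0.314]
 [ 0.001 -1.    -0.001]]
[-0.27643309  0.36813584  0.12326394]
time: 55.05
tool_pos: [0.5159, -0.0562, 0.2753]
ee_rot: [[0.629, 0.002, 0.777], [-0.777, -0.001, 0.629], [0.002, -1.0, 0.001]]
ft_force: [-0.1, -0.2, -2.6]
grip_width: 0.0248
t 55.05 p [ 0.5159 -0.0562  0.2753] F [-0.1 -0.2 -2.6] w 0.0248
[[ 0.629  0.002  0.777]
 [-0.777 -0.001  0.629]
 [ 0.002 -1.     0.001]]
58 thr 117.0 c 0.6134 0.063 size 22.3 19.5 ang 72.4 r 85.4
148 thr 105.0 c 0.4933 0.0378 size 20.6 22.6 ang 31.8 r 85.6
238 thr 104.0 c 0.5152 -0.0815 size 31.2 32.3 ang 39.0 r 89.4
328 thr 107.0 c 0.6382 -0.0575 size 21.6 21.0 ang 48.1 r 87.9
```

View pics/w32.png

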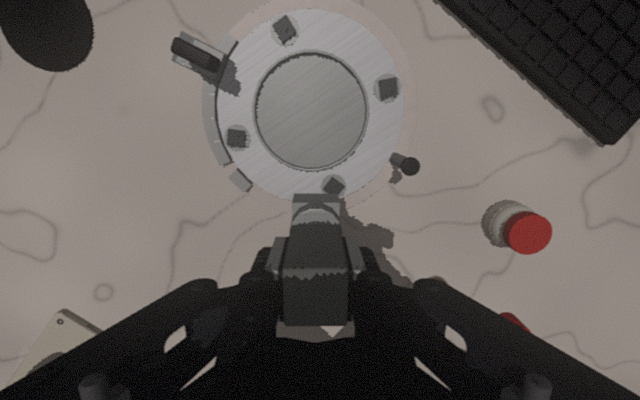

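```bash
python3 -c "
from h import *
go([.446,.3005,.12],-28)"
```

```text
turn [ 0.    -0.402  0.001] shift [-32.15  15.44  17.  ] rows>= 6.3
```

```bash
python3 -m creep '[0,-0.18,0,-5.3,0,2.8,2, 0,-0.36,0,-10.7,0,5.7,2, 0,-0.4,0,-16,0,8.5,2, 0,-0.4,0,-21.4,0,11.3,2, 0,-0.4,0,-26.8,1,14.2,2, 0,-0.4,0,-32.1,5,17,2, 0,-0.4,0,-32.1,11,17,2, 0,-0.4,0,-32.1,15.4,17,2, 0,-0.4,0,-32.1,15.4,17,2, 0,-0.4,0,-32.1,15.4,17,2]'
python3 - <<'E'
from h import *
st();im=imaging.capture("wrist");cv2.imwrite("pics/w33.png",im);go([.446,.3005,.0735],-28)
E
```

```text
time: 56.35
tool_pos: [0.4477, 0.3007, 0.1213]
ee_rot: [[0.882, 0.002, 0.471], [-0.471, -0.0, 0.882], [0.002, -1.0, 0.001]]
ft_force: [0.5, -0.4, -2.0]
grip_width: 0.025
t 56.35 p [0.4477 0.3007 0.1213] F [ 0.5 -0.4 -2. ] w 0.025
[[ 0.882  0.002  0.471]
 [-0.471 -0.     0.882]
 [ 0.002 -1.     0.001]]
turn [-0.002 -0.002  0.003] shift [-0.18  4.86 -0.15] rows>= 0.8
```

View pics/w33.png

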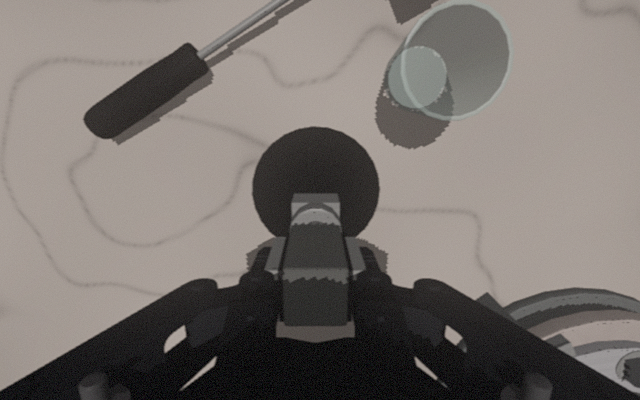

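```bash
python3 -m creep '[0,0,0,0,2.5,0.3,2, 0,0,0,0,4,0.3,2, 0,0,0,0,4.7,0.3,2, 0,0,0,0,4.9,0.3,2, 0,0,0,0,4.9,0.3,2]'
python3 -m creep '[0,0,0,0,0.15,0,2, 0,0,0,0,0.15,0,2]'
```

```text
time: 57.02
tool_pos: [0.4499, 0.3037, 0.0735]
ee_rot: [[0.882, 0.004, 0.472], [-0.472, 0.001, 0.882], [0.003, -1.0, 0.003]]
ft_force: [-0.2, -0.7, -3.6]
grip_width: 0.0246
time: 57.28
tool_pos: [0.4503, 0.3039, 0.0724]
ee_rot: [[0.882, 0.005, 0.471], [-0.471, 0.002, 0.882], [0.003, -1.0, 0.004]]
ft_force: [0.3, 0.1, -1.4]
grip_width: 0.0249
```

```bash
python3 -m creep '[0,0,0,0,0.12,0,2, 0,0,0,0,0.15,0,2]'
python3 -m creep '[0,0,0,0,0,0,3, 0,0,0,0,0,0,4.5, 0,0,0,0,0,0,6.5, 0,0,0,0,0,0,6.5, 0,0,0,0,-3,0,6.5, 0,0,0,0,-8,0,6.5, 0,0,0,0,-14,0,6.5, 0,0,0,0,-18,-2,6.5, 0,0,0,0,-18,-2,6.5]'
python3 - <<'E'
from h import *
st();im=imaging.capture("wrist");cv2.imwrite("pics/w34.png",im)
im=imaging.capture("top");cv2.imwrite("pics/t34.png",im)
E
```

```text
time: 57.52
tool_pos: [0.4506, 0.3042, 0.0722]
ee_rot: [[0.882, 0.005, 0.472], [-0.472, 0.002, 0.882], [0.004, -1.0, 0.004]]
ft_force: [-2.2, -0.5, 13.8]
grip_width: 0.0247
time: 58.65
tool_pos: [0.4413, 0.2865, 0.2554]
ee_rot: [[0.882, 0.01, 0.472], [-0.472, 0.005, 0.882], [0.007, -1.0, 0.009]]
ft_force: [0.5, -0.2, 0.5]
grip_width: 0.0649
t 58.65 p [0.4413 0.2865 0.2554] F [ 0.5 -0.2  0.5] w 0.0649
[[ 0.882  0.01   0.472]
 [-0.472  0.005  0.882]
 [ 0.007 -1.     0.009]]
```

View pics/w34.png

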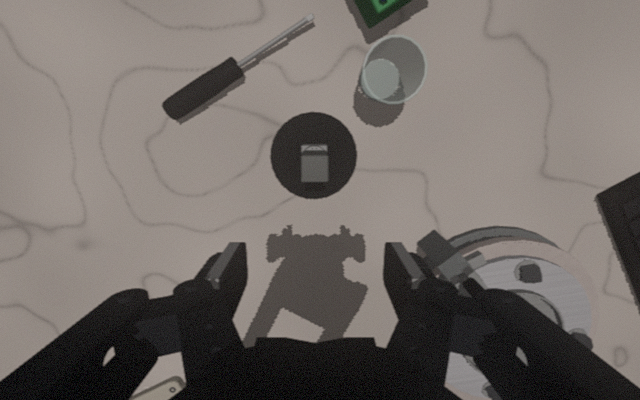

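View pics/t34.png

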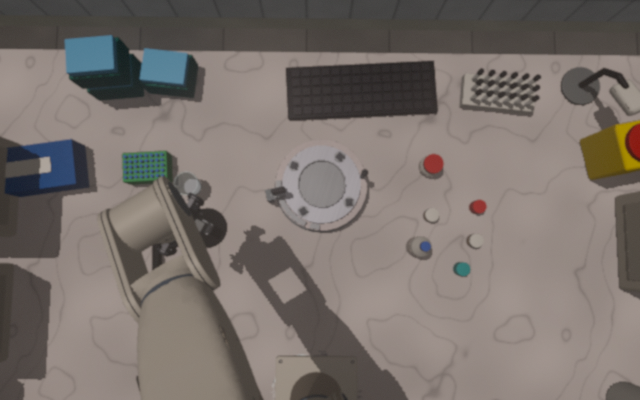

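Run:
```python
from h import *
K,T=cam("top")
for n,u,v,z in [("j1",432,215,.038),("j2",475.5,241,.038),("red",479,207,.038),("turq",462,269,.038),("reagcap",424.5,246,.13),("reagbase",419,247,.0)]: print(n,np.round(onz(K,T,u,v,z),3))
go([.38,-.34,.30],-100)
```

```text
j1 [ 0.487 -0.311  0.038]
j2 [ 0.418 -0.426  0.038]
red [ 0.509 -0.438  0.038]
turq [ 0.343 -0.388  0.038]
reagcap [ 0.402 -0.268  0.13 ]
reagbase [ 0.401 -0.283  0.   ]
turn [-0.006  1.254  0.   ] shift [ 24.25  -4.98 -58.02] rows>= 10.1
```

```bash
python3 -m creep '[0,0.15,0,2.4,-5,-5.5,8.5, 0,0.3,0,4.8,-5,-11,8.5, 0,0.45,0,7,-5,-17,8.5, 0,0.6,0,9.5,-5,-23,8.5, 0,0.75,0,12,-5,-29,8.5, 0,0.9,0,14.5,-5,-35,8.5, 0,1.05,0,17,-5,-41,8.5, 0,1.2,0,19.5,-5,-47,8.5, 0,1.254,0,22,-5,-53,8.5, 0,1.254,0,24.2,-5,-58,8.5, 0,1.254,0,24.2,-5,-58,8.5, 0,1.254,0,24.2,-5,-58,8.5]'
python3 - <<'E'
from h import *
st();im=imaging.capture("wrist");cv2.imwrite("pics/w35.png",im)
E
```

```text
time: 60.25
tool_pos: [0.3791, -0.3398, 0.2984]
ee_rot: [[-0.175, 0.003, 0.984], [-0.984, 0.005, -0.175], [-0.005, -1.0, 0.002]]
ft_force: [0.2, 0.8, 0.4]
grip_width: 0.0848
t 60.25 p [ 0.3791 -0.3398  0.2984] F [0.2 0.8 0.4] w 0.0848
[[-0.175  0.003  0.984]
 [-0.984  0.005 -0.175]
 [-0.005 -1.     0.002]]
```

View pics/w35.png

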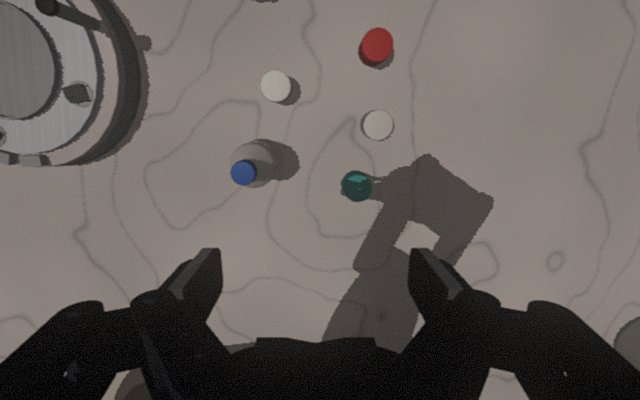

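Run:
```python
from h import *
im=cv2.imread("pics/w35.png");K,T=cam("wrist");Kt,Tt=cam("top")
hsv=cv2.cvtColor(im,cv2.COLOR_BGR2HSV);g=cv2.cvtColor(im,6)
m=((g>148)&(hsv[...,1]<45)).astype(np.uint8)
n,l,s,c=cv2.connectedComponentsWithStats(m[60:150,255:400])
for i in range(1,n):
    if s[i,4]>150: print(s[i],c[i]+[255,60],np.round(onz(K,T,*(c[i]+[255,60]),.038),4))
t=cv2.imread("pics/t34.png")
for (x,y) in[(432,215),(475,241)]:
    w=cv2.cvtColor(t[y-12:y+12,x-12:x+12],6);_,mm=cv2.threshold(w,0,255,cv2.THRESH_OTSU);M=cv2.moments(mm,True);print(x-12+M['m10']/M['m00'],y-12+M['m01']/M['m00'],M['m00'])
cv2.imwrite("pics/w35a.png",cv2.resize(cv2.convertScaleAbs(im[20:210,215:420],alpha=1.3),None,fx=3,fy=3,interpolation=2))
```

```text
[  6  10  29  31 676] [274.69674556  85.19230769] [ 0.4886 -0.3068  0.038 ]
431.80914512922465 213.8290258449304 503.0
475.11623246492985 240.15430861723448 499.0
```

View pics/w35a.png

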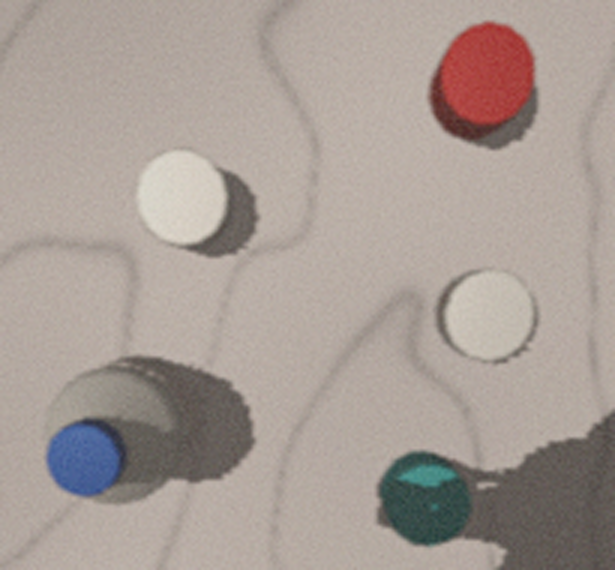

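Run:
```python
from h import *
K,T=cam("wrist");Kt,Tt=cam("top")
for a,b in[((275.5,86),(431.8,214.5)),((377.8,124.7),(475.1,240.5)),((372.5+5,45),(479,207))]:
    print(tri([ray(K,T,*a),ray(Kt,Tt,*b)]),onz(K,T,*a,.038),onz(Kt,Tt,*b,.038))
print(onz(K,T,355.5,186,.038))
print(onz(K,T,254,165,.0))
go([.488,-.309,.12],-117)
```

```text
(array([ 0.48714865, -0.30835143,  0.04472322]), [np.float64(0.00033325755380233775), np.float64(0.0003332575538022125)]) [ 0.48755212 -0.30759528  0.038     ] [ 0.48799738 -0.31004813  0.038     ]
(array([ 0.41975022, -0.4250459 ,  0.03739592]), [np.float64(0.0006054888223786438), np.float64(0.0006054888223786533)]) [ 0.42031781 -0.42463741  0.038     ] [ 0.41920879 -0.4251555   0.038     ]
(array([ 0.50781547, -0.43147839,  0.05670384]), [np.float64(0.00020604278422529126), np.float64(0.00020604278422514677)]) [ 0.51114317 -0.43548654  0.038     ] [ 0.50937424 -0.43778383  0.038     ]
[ 0.3472217 -0.3860234  0.038    ]
[ 0.39334287 -0.2514673   0.        ]
turn [-0.002  0.296 -0.006] shift [-4.73 17.92 10.15] rows>= 3.4
```

```bash
python3 -m creep '[0,0.15,0,-2.4,2,5,7, 0,0.29,0,-4.7,6,10.1,7, 0,0.296,0,-4.7,12,10.1,7, 0,0.296,0,-4.7,18,10.1,7, 0,0.296,0,-4.7,18,10.1,7, 0,0.296,0,-4.7,18,10.1,7]' 40
python3 - <<'E'
from h import *
st();im=imaging.capture("wrist");cv2.imwrite("pics/w36.png",im);go([.4877,-.3085,.011],-117)
K,T=cam("wrist");print(proj(K,T,[.4877,-.3085,.038]))
E
```

```text
time: 61.05
tool_pos: [0.4886, -0.3088, 0.1211]
ee_rot: [[-0.453, 0.005, 0.892], [-0.892, 0.004, -0.453], [-0.006, -1.0, 0.003]]
ft_force: [-0.3, -0.3, 0.3]
grip_width: 0.07
t 61.05 p [ 0.4886 -0.3088  0.1211] F [-0.3 -0.3  0.3] w 0.07
[[-0.453  0.005  0.892]
 [-0.892  0.004 -0.453]
 [-0.006 -1.     0.003]]
turn [-0.005  0.001 -0.006] shift [ 0.03 11.1  -0.23] rows>= 1.8
[314.69822109 208.59848322]
```

View pics/w36.png

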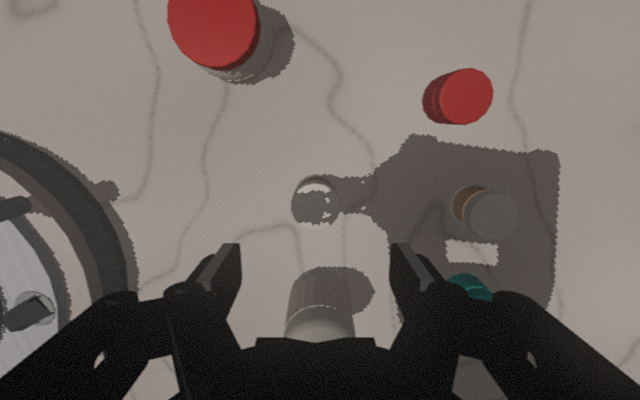

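```bash
python3 -m creep '[-0.005,0,-0.006,0.1,4,0.1,7, -0.005,0,-0.006,0.1,8,0.1,7, -0.005,0,-0.006,0.1,11,0.1,7, -0.005,0,-0.006,0.1,11,0.1,7, -0.005,0,-0.006,0.1,11,0.1,3, -0.005,0,-0.006,0.1,11,0.1,3, -0.005,0,-0.006,0.1,11,0.1,3, -0.005,0,-0.006,0.1,11,0.1,3, -0.005,0,-0.006,0.1,11,0.1,3]' 30
python3 - <<'E'
from h import *
st();im=imaging.capture("wrist");cv2.imwrite("pics/w37.png",im)
E
```

```text
time: 62.22
tool_pos: [0.4918, -0.3116, 0.0146]
ee_rot: [[-0.453, 0.003, 0.891], [-0.891, -0.003, -0.453], [0.001, -1.0, 0.004]]
ft_force: [-1.3, 0.5, 8.3]
grip_width: 0.037
t 62.23 p [ 0.4918 -0.3116  0.0146] F [-1.3  0.5  8.3] w 0.037
[[-0.453  0.003  0.891]
 [-0.891 -0.003 -0.453]
 [ 0.001 -1.     0.004]]
```

View pics/w37.png

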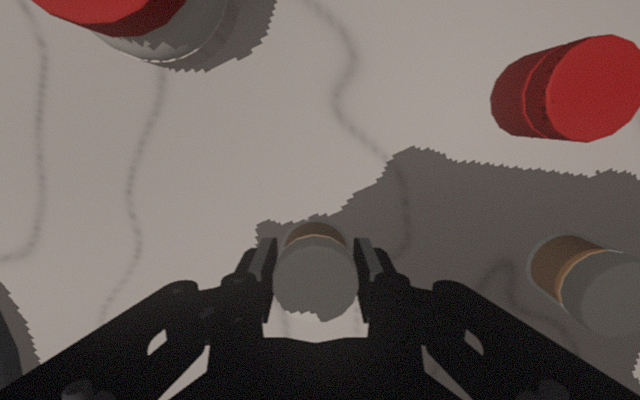

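```bash
python3 -c "
from h import *
go([.593,-.008,.215],-90)"
```

```text
turn [-0.004 -0.471  0.002] shift [-31.63 -20.09  -4.67] rows>= 6.0
```

```bash
python3 -m creep '[0,0,0,0,-5,0,3, 0,0,0,0,-11,0,3, 0,-0.1,0,-3,-16,-0.5,3, 0,-0.25,0,-8,-20,-1.2,3, 0,-0.4,0,-14,-20,-2,3, 0,-0.471,0,-20,-20,-3,3, 0,-0.471,0,-26,-20,-4,3, 0,-0.471,0,-31.6,-20,-4.7,3, 0,-0.471,0,-31.6,-20,-4.7,3, 0,-0.471,0,-31.6,-20,-4.7,3]'
python3 - <<'E'
from h import *
st();im=imaging.capture("wrist");cv2.imwrite("pics/w38.png",im);go([.593,-.008,.0745],-90)
E
```

```text
time: 63.52
tool_pos: [0.5925, -0.0081, 0.215]
ee_rot: [[0.001, 0.004, 1.0], [-1.0, -0.003, 0.001], [0.003, -1.0, 0.004]]
ft_force: [0.1, -0.4, -0.7]
grip_width: 0.0372
t 63.52 p [ 0.5925 -0.0081  0.215 ] F [ 0.1 -0.4 -0.7] w 0.0372
[[ 0.001  0.004  1.   ]
 [-1.    -0.003  0.001]
 [ 0.003 -1.     0.004]]
turn [-0.004  0.     0.003] shift [-0.12 14.03  0.02] rows>= 2.2
```

View pics/w38.png

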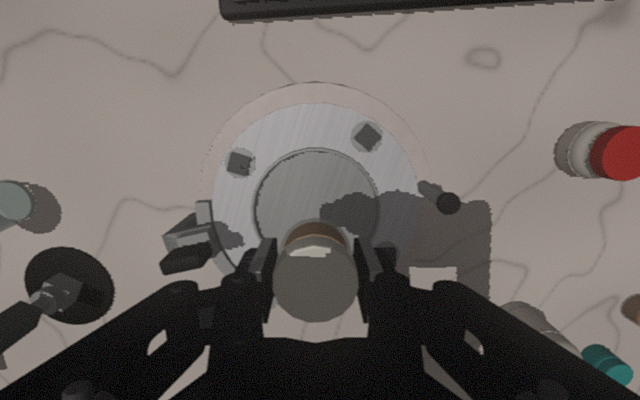

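```bash
python3 -m creep '[0,0,0,0.05,5,0.1,3, 0,0,0,0.05,10,0.1,3, 0,0,0,0.05,13,0.1,3, 0,0,0,0.05,14,0.1,3, 0,0,0,0.05,14,0.1,3]'
python3 -m creep '[0,0,0,0,0.15,0,3, 0,0,0,0,0.25,0,3, 0,0,0,0,0.25,0,3]'
```

```text
time: 64.2
tool_pos: [0.5938, -0.0106, 0.0751]
ee_rot: [[-0.001, 0.003, 1.0], [-1.0, -0.003, -0.001], [0.003, -1.0, 0.003]]
ft_force: [-1.1, -0.3, 0.5]
grip_width: 0.0367
time: 64.58
tool_pos: [0.5942, -0.0106, 0.0733]
ee_rot: [[-0.001, 0.004, 1.0], [-1.0, -0.003, -0.001], [0.003, -1.0, 0.004]]
ft_force: [-0.4, 0.9, 0.1]
grip_width: 0.037
```

```bash
python3 -m creep '[0,0,0,0,0.12,0,3, 0,0,0,0,0.2,0,3, 0,0,0,0,0.2,0,3]'
```

```text
time: 64.95
tool_pos: [0.5944, -0.0105, 0.0716]
ee_rot: [[-0.001, 0.005, 1.0], [-1.0, -0.003, -0.001], [0.003, -1.0, 0.005]]
ft_force: [-0.7, -0.2, 3.4]
grip_width: 0.037
```

Contact with the floor (force +4 N). Release, rise.

```bash
python3 -m creep '[0,0,0,0,0,0,4.2, 0,0,0,0,0,0,5, 0,0,0,0,-1,0,5.5, 0,0,0,0,-5,0,6, 0,0,0,0,-10,0,7, 0,0,0,0,-15,-3,7, 0,0,0,3,-19,-6,7, 0,0,0,3,-19,-6,7]'
python3 - <<'E'
from h import *
st();im=imaging.capture("wrist");cv2.imwrite("pics/w39.png",im);im=imaging.capture("top");cv2.imwrite("pics/t39.png",im);go([.3,-.425,.30],-117)
E
```

```text
time: 65.95
tool_pos: [0.5336, -0.0412, 0.2655]
ee_rot: [[-0.003, 0.011, 1.0], [-1.0, -0.004, -0.003], [0.004, -1.0, 0.011]]
ft_force: [0.5, -0.2, -0.3]
grip_width: 0.07
t 65.95 p [ 0.5336 -0.0412  0.2655] F [ 0.5 -0.2 -0.3] w 0.07
[[-0.003  0.011  1.   ]
 [-1.    -0.004 -0.003]
 [ 0.004 -1.     0.011]]
turn [-0.007  0.469  0.001] shift [ 38.55  -3.82 -23.25] rows>= 7.2
```

View pics/w39.png

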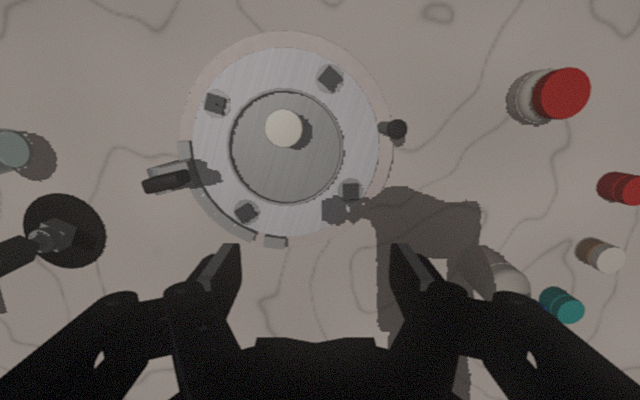

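View pics/t39.png

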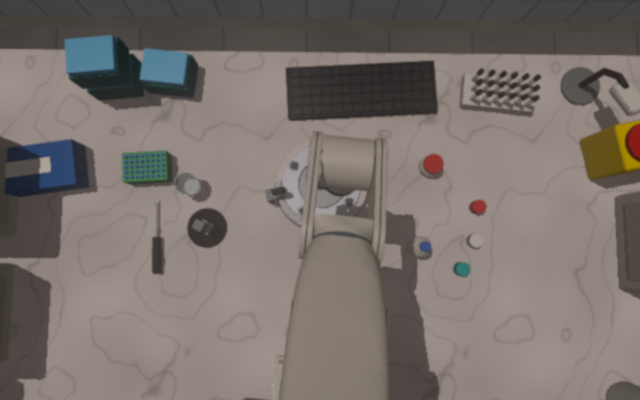

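```bash
python3 -c "
from h import *
go([.4198,-.425,.12],-107)"
```

```text
turn [-0.007  0.295  0.002] shift [ 38.47  14.26 -11.4 ] rows>= 6.8
```

```bash
python3 -m creep '[0,0.1,0,5.5,0,-1.6,7, 0,0.2,0,11,0,-3.2,7, 0,0.295,0,16.5,0,-4.8,7, 0,0.295,0,22,0,-6.4,7, 0,0.295,0,27.5,0,-8,7, 0,0.295,0,33,2,-9.6,7, 0,0.295,0,38.4,5,-11.4,7, -0.007,0.295,0,38.4,11,-11.4,7, -0.007,0.295,0,38.4,14.2,-11.4,7, -0.007,0.295,0,38.4,14.2,-11.4,7]'
python3 - <<'E'
from h import *
st();im=imaging.capture("wrist");cv2.imwrite("pics/w40.png",im);go([.4198,-.425,.0125],-107)
K,T=cam("wrist");print(proj(K,T,[.4198,-.425,.038]))
E
```

```text
time: 67.3
tool_pos: [0.4183, -0.4221, 0.1164]
ee_rot: [[-0.292, -0.006, 0.956], [-0.956, 0.004, -0.292], [-0.002, -1.0, -0.007]]
ft_force: [0.7, -0.5, -0.5]
grip_width: 0.0698
t 67.3 p [ 0.4183 -0.4221  0.1164] F [ 0.7 -0.5 -0.5] w 0.0698
[[-0.292 -0.006  0.956]
 [-0.956  0.004 -0.292]
 [-0.002 -1.    -0.007]]
turn [ 0.003  0.    -0.   ] shift [ 0.16 10.62  0.12] rows>= 1.7
[316.68861337 205.57711035]
```

View pics/w40.png

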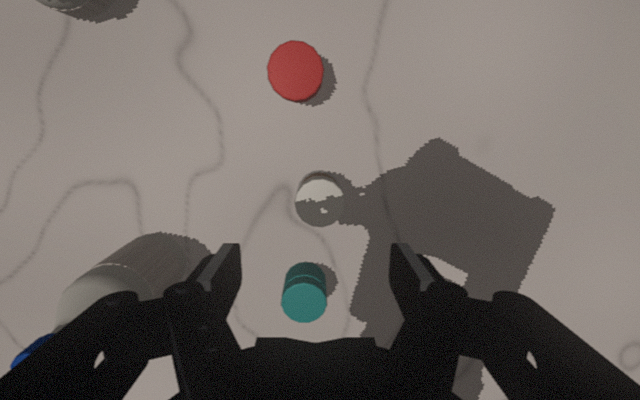

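```bash
python3 -m creep '[0,0,0,0.3,4,0.4,7, 0,0,0,0.3,8,0.4,7, 0,0,0,0.3,10.5,0.4,7, 0,0,0,0.3,10.5,0.4,7, 0,0,0,0.3,10.5,0.4,3, 0,0,0,0.3,10.5,0.4,3, 0,0,0,0.3,10.5,0.4,3, 0,0,0,0.3,10.5,0.4,3, 0,0,0,0.3,10.5,0.4,3]' 30
python3 - <<'E'
from h import *
st();im=imaging.capture("wrist");cv2.imwrite("pics/w41.png",im);go([.54,-.0095,.215],-90)
E
```

```text
time: 68.47
tool_pos: [0.4233, -0.4282, 0.0158]
ee_rot: [[-0.292, -0.001, 0.956], [-0.956, -0.001, -0.292], [0.001, -1.0, -0.0]]
ft_force: [0.4, 1.8, 5.2]
grip_width: 0.0369
t 68.47 p [ 0.4233 -0.4282  0.0158] F [0.4 1.8 5.2] w 0.0369
[[-0.292 -0.001  0.956]
 [-0.956 -0.001 -0.292]
 [ 0.001 -1.    -0.   ]]
turn [ 0.    -0.297  0.001] shift [-43.43 -19.97  -1.07] rows>= 7.6
```

View pics/w41.png

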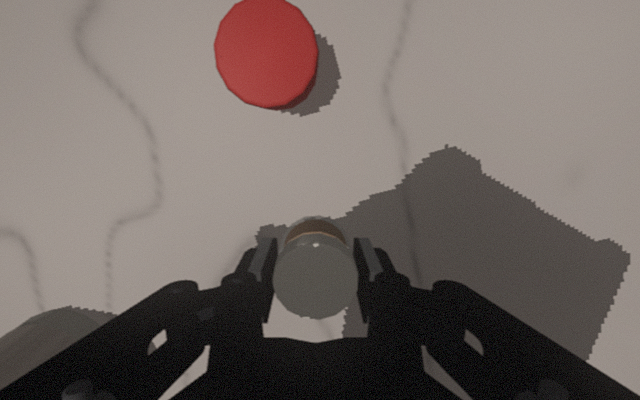

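```bash
python3 - <<'E'
from m import *
R=np.array([[-.003,.011,1],[-1,-.004,-.003],[.004,-1,.011]]);T=W([.5336,-.0412,.2655],R)
print(onz(K,T,283.5,128,.095),onz(K,T,287,146,.060))
E
python3 -m creep '[0,0,0,0,-6,0,3, 0,0,0,0,-12,0,3, 0,-0.1,0,-5,-17,0,3, 0,-0.2,0,-11,-20,-0.3,3, 0,-0.297,0,-17,-20,-0.5,3, 0,-0.297,0,-23,-20,-0.6,3, 0,-0.297,0,-29,-20,-0.8,3, 0,-0.297,0,-35,-20,-1,3, 0,-0.297,0,-41,-20,-1.1,3, 0,-0.297,0,-43.4,-20,-1.1,3, 0,-0.297,0,-43.4,-20,-1.1,3]'
python3 - <<'E'
from h import *
st();im=imaging.capture("wrist");cv2.imwrite("pics/w42.png",im);go([.54,-.0095,.075],-90)
E
```

```text
[ 0.58959679 -0.01141394  0.095     ] [ 0.56931624 -0.01139296  0.06      ]
time: 69.9
tool_pos: [0.5402, -0.0081, 0.2164]
ee_rot: [[0.004, 0.001, 1.0], [-1.0, -0.001, 0.004], [0.001, -1.0, 0.001]]
ft_force: [0.2, 0.1, -0.2]
grip_width: 0.0368
t 69.9 p [ 0.5402 -0.0081  0.2164] F [ 0.2  0.1 -0.2] w 0.0368
[[ 0.004  0.001  1.   ]
 [-1.    -0.001  0.004]
 [ 0.001 -1.     0.001]]
turn [-0.001  0.002  0.001] shift [1.000e-02 1.411e+01 1.000e-02] rows>= 2.3
```

View pics/w42.png

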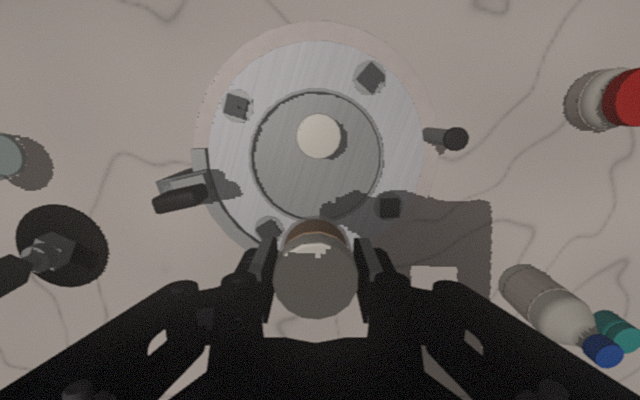

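```bash
python3 -m creep '[0,0,0,0.1,5,0.2,3, 0,0,0,0.1,10,0.2,3, 0,0,0,0.1,13,0.2,3, 0,0,0,0.1,14,0.2,3, 0,0,0,0.1,14,0.2,3]'
python3 -m creep '[0,0,0,0,0.15,0,3, 0,0,0,0,0.25,0,3, 0,0,0,0,0.25,0,3]'
```

```text
time: 70.58
tool_pos: [0.5419, -0.0113, 0.0764]
ee_rot: [[0.001, 0.0, 1.0], [-1.0, -0.002, 0.001], [0.002, -1.0, 0.0]]
ft_force: [0.0, -1.0, -0.9]
grip_width: 0.0366
time: 70.95
tool_pos: [0.5423, -0.0113, 0.0746]
ee_rot: [[0.001, 0.002, 1.0], [-1.0, -0.002, 0.001], [0.002, -1.0, 0.002]]
ft_force: [0.0, 0.4, -0.2]
grip_width: 0.0372
```

```bash
python3 -m creep '[0,0,0,0,0.12,0,3, 0,0,0,0,0.2,0,3, 0,0,0,0,0.2,0,3]'
python3 -m creep '[0,0,0,0,0.1,0,3, 0,0,0,0,0.1,0,3]'
```

```text
time: 71.32
tool_pos: [0.5425, -0.0112, 0.0729]
ee_rot: [[0.001, 0.002, 1.0], [-1.0, -0.002, 0.001], [0.002, -1.0, 0.002]]
ft_force: [-1.2, 0.6, 3.7]
grip_width: 0.0371
time: 71.58
tool_pos: [0.5425, -0.0112, 0.0728]
ee_rot: [[0.002, 0.002, 1.0], [-1.0, -0.002, 0.002], [0.002, -1.0, 0.002]]
ft_force: [-4.2, 0.6, 12.8]
grip_width: 0.0366
```

```bash
python3 -m creep '[0,0,0,0,0,0,4.2, 0,0,0,0,0,0,5, 0,0,0,0,-1,0,5.5, 0,0,0,0,-5,0,6, 0,0,0,0,-10,0,7, 0,0,0,0,-15,-3,7, 0,0,0,0,-19,-8,7, 0,0,0,0,-19,-8,7]'
python3 - <<'E'
from nut import *
st();K,T=cam("wrist");im=imaging.capture("wrist");cv2.imwrite("pics/w43.png",im);nuts(im,T,[58,148,238,328])
cv2.imwrite("pics/s43.png",imaging.capture("scene"))
E
```

```text
time: 72.58
tool_pos: [0.4611, -0.011, 0.2659]
ee_rot: [[0.001, 0.007, 1.0], [-1.0, -0.002, 0.001], [0.002, -1.0, 0.007]]
ft_force: [0.5, -0.5, -0.1]
grip_width: 0.0705
t 72.58 p [ 0.4611 -0.011   0.2659] F [ 0.5 -0.5 -0.1] w 0.0705
[[ 0.001  0.007  1.   ]
 [-1.    -0.002  0.001]
 [ 0.002 -1.     0.007]]
58 thr 109.0 c 0.6126 0.0625 size 23.5 20.4 ang 72.5 r 84.6
148 thr 107.0 c 0.4927 0.0377 size 20.4 22.4 ang 31.7 r 86.0
238 thr 99.0 c 0.5171 -0.0815 size 20.4 20.5 ang 2.4 r 88.2
328 out
```

View pics/w43.png

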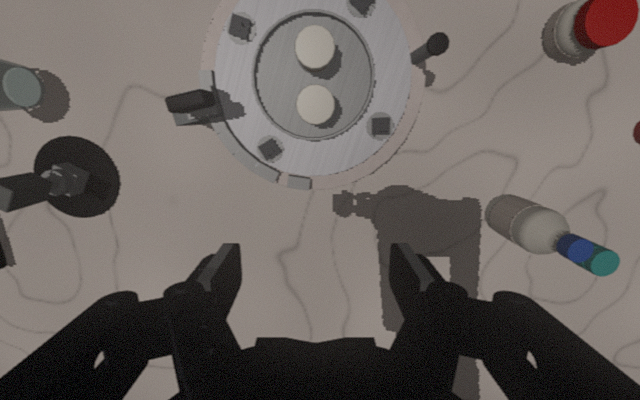

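View pics/s43.png

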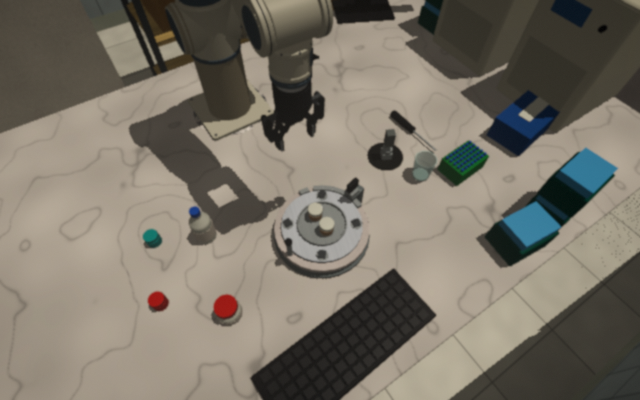

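Run:
```python
import cv2,numpy as np
f=lambda n,s:cv2.resize(cv2.convertScaleAbs(cv2.imread(n)[165:235,320:390],alpha=1.6),None,fx=5.5,fy=5.5,interpolation=2)
cv2.imwrite("pics/kcmp.png",np.hstack([f("pics/scene0.png",0),f("pics/s43.png",0)]))
a=cv2.cvtColor(cv2.imread("pics/scene0.png"),6);b=cv2.cvtColor(cv2.imread("pics/s43.png"),6)
t=a[176:198,342:362]
r=cv2.matchTemplate(b[160:215,325:380],t,cv2.TM_CCOEFF_NORMED);print(cv2.minMaxLoc(r),"unmoved at (17,16)")
```

```text
(-0.5605672597885132, 0.9997308254241943, (31, 33), (17, 16)) unmoved at (17,16)
```

View pics/kcmp.png

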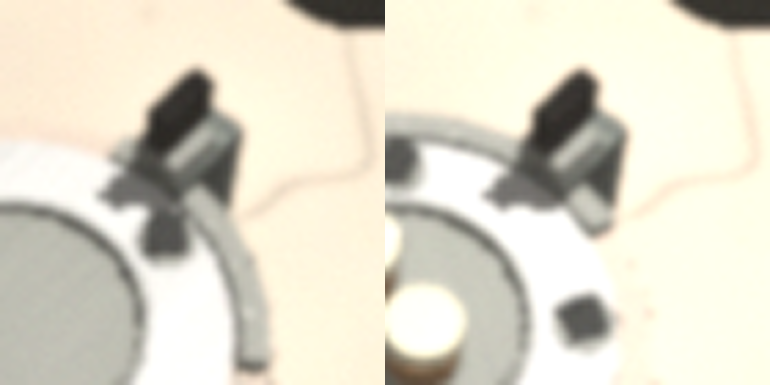

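The knob matches its starting locked picture exactly: down and radial, at the loading stop. Two jars stand in the tray and the wrench stands on its mat.

```bash
python3 -c "
from h import *
st();print(order.sign_off())"
```

```text
t 72.67 p [ 0.4624 -0.011   0.2635] F [-0.7  0.3 -0.3] w 0.0702
[[ 0.001  0.005  1.   ]
 [-1.    -0.002  0.001]
 [ 0.002 -1.     0.005]]
the job is handed in; nothing more can be done
None
```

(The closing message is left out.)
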